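# Take the slate off the bread bin and let its lid fall shut

## Robot

A 7-joint arm with a two-finger parallel gripper is mounted at the origin on a cart in front of the work surface, level with it; the furniture and walls round the work are solid. World frame = base frame: x ahead of the robot, y to its left, z up, the work surface at z = 0. Lengths are in m, angles in rad, forces in N, time in s.
With the tool pointing down it reaches from about 0.4 to 0.85 m from the base axis. Payload 10.4 kg.
Tool frame: the origin (TCP) lies at the very end of the fingers, on their centre line; the grasp point (between the pads) lies 19 mm behind it (manip.grip_depth is the distance from the TCP to the grasp point, in m); z points along the fingers, y is the direction in which the jaws open and shut (so a half turn about z gives the same grasp; the last joint's range is limited). The gripper opens to 85 mm and grips with 20 to 120 N. Pads are 22 mm wide; open, the fingers measure 114 mm over their backs; the gripper's body (76 mm by 85 mm) begins 54 mm behind the grasp point. The pads swing forward as they close: fully open they stand 13 mm farther back than shut.
Start: joints at [-1.338, 0.332, -0.065, 1.46, 0.022, 1.35, -0.088], TCP at [0.158, 0.605, 0.231] pointing down, gripper open.
Joint ranges: [-2.6, 2.6], [-0.5, 2.12], [-1.47, 1.34], [0.16, 2.42], [-1.27, 4.41], [0.06, 2.06], [-2.6, 2.6]. Speed limits (rad/s): [2.22, 2.22, 2.79, 2.79, 3.14, 3.14, 3.14].

## Interface

Orientations are given as a unit quaternion [x, y, z, w].
In Python, from workcell import manip gives the robot as it stands.
- The arm moves only by the tool step_arm, never from a script. Its argument "motion" is a list of rows, each a list of 6 numbers: the shift along the tool's x, y, z in mm, then the turn, a rotation vector about the tool's x, y, z in degrees. A call has 1 to 20 rows; each row shifts and turns the pose as measured when the row begins, along the tool's axes as they then stand; what a row does not reach is not made up. A row lasts 1/8 s, in which the tool goes at most 62.5 mm and 10.7 degrees, less where a joint would pass 70% of its speed; a pose out of reach is approached as far as the arm can. A call with a gripper value outside its range is refused whole. "jaw" is the finger opening in mm, from 0 to 85.4, set as the call begins (left out, the last holds). The fingers move at their own pace and stop on an object; "force" is the grip in N (left out, the last holds). Time passes only in rows, so rows that do not move let the fingers close. It gives the time, the measured TCP pose, the force and the opening at its end, in the units of the state.
- manip.get_obs(): the state, without advancing time (a new reading comes with each control period).
- manip.camera(name): name is "scene" or "top"; returns the picture (400x640x3 uint8, blue, green, red); there is no depth.
- manip.camera_info(name): a dict with "camera_matrix" (3x3 intrinsics, pixels), "R" (3x3) and "t" (3): a world point X has camera coordinates R X + t. Camera axes: x right, y down, z forward; pixel columns grow to the right and rows downward; lengths in m; the calibration is good to about 2 mm. A picture is of the moment at which its call begins. camera_info takes no time and is no camera call.
- manip.hand_in(): hands the job in, once; it reports no verdict.
The state is a dict: "clock": time; "joint_pos": joint angles; "joint_velocities": joint speeds; "tau": joint torques, N m; "position": TCP position; "ee_rot": TCP orientation; "ft_force": force on the tool from outside, world axes, zero at the start; "torque": the same for the moment, N m; "grip_width": opening from 0.0 (shut) to 1.0 (fully open).
Only numpy, scipy, OpenCV 4.12 (cv2) and the standard library are available. Lean on these libraries where they do the work, as an engineer would, in place of code of your own. Each camera call takes 0.05 s, during which the arm holds its last target.

## Task

Close the wooden bread bin for the night. First unhook the slate from the front of the bin: slide it sideways along its keyhole slots to the wide ends, draw it off the studs, and lower it (do not drop it) into the bin beside the filled roll. Then push the open lid from behind, only far enough past upright that it swings shut by its own weight; do not carry or press it down, and leave the roll in the bin and the things around it where they are.

Things in the scene. Friction and masses are not known exactly. Their poses are not given: they have to be found in the camera images.
- bread_bin: Open bin of pale wood, fixed to the table, 200 (x) x 190 (y) x 135 (z) mm outside, walls and floor 8 mm. Origin under the centre of its base; x from the front (robot side) to the back, y to the bin's left, z up. The lid is hinged on top of the left (+y) wall: axis along x through y = +95, z = 135 mm. Its front half inside is free for the slate, which may stand, lean or lie there, also on the roll.
- bin_lid (a joint): Lid angle: 0 shut, 1.57 upright, 2.05 stop, leaning back to the bin's left; starts at 1.64 to 2.05. Stiff hinge (0.11 N m friction, some damping); lid weight unknown (0.35 to 0.7 kg, centre 100 mm from the hinge): somewhere 13 to 24 degrees past upright it falls away from the pusher. The robot must not touch it below 1.0 rad (33 degrees past upright).
- lid_edge (a point): Middle of the lid's free edge, at mid thickness. The lid is a pale wooden panel 12 mm thick, 200 mm from hinge to edge, 234 mm along the hinge (17 mm overhang front and back). Two raised battens (5.5 mm) cross its outer face, 85 mm either side of its middle. The outer face is turned to the bin's left when open.
- bin_studs (a point): Point on the bin's front face midway between its two headed steel studs, 105 mm above the table. The studs stand out of the face (-x of the bin), 34 mm either side (y) of this point: stem 6 mm thick, head 20 mm across, from 12 to 15 mm off the wall.
- slate: Blank black board 140 wide (its y) x 8 thick (x) x 90 mm high, wooden top strip 14 mm thick with a grip tab in its middle, 34 wide x 14 thick, 120 mm high in all, 0.14 kg. Origin: centre of its lower edge. Hangs upright on the studs on the bin's front, axes as the bin's, 4 mm play between wall and stud heads; the tab's top is 38 mm above the bin's rim, the strip's 8 mm, so the lid cannot shut over it.
- slate_middle (a point): Middle of the slate, 60 mm above its lower edge. Two keyhole slots, their line 50 mm above the lower edge, at y = -63 to -5 and +5 to +63 mm: narrow part 9 mm high, 32 mm long; wide end, 26 x 26 mm, on the bin's left (+y). The slate hangs by the narrow parts, 1.5 mm lower than centred.
- slate_grip (a point): Grip point: middle of the tab, 108.5 mm above the slate's lower edge; pinch the 14 mm thickness from above, fingertips above the bin's rim. To free it slide it to the bin's right (-y) 34 to 50 mm until the stems are felt to stop at the slots' ends (slate at y = -26 mm in the bin's frame), come back 10 mm (within 3), raise it 1.5 mm and draw it off to the front: the heads pass the wide ends.
- filled_roll: Round filled roll about 83 x 80 x 36 mm lying on the bin's floor in the back half, origin under its centre.
- jam_jar: Bystander: glass jam jar 62 x 62 x 99 mm, silver lid, beside the bin on the left, towards the back; origin under its centre.
- pepper_mill: Bystander: turned wooden mill 58 x 58 x 150 mm, left of the bin under the leaning lid; origin under its centre.
- honey_jar: Bystander: jar with a red lid 58 x 62 x 86 mm, right of the bin among the big glass biscuit jars; origin under its centre.
- salt_shaker: Bystander: glass shaker 44 x 44 x 90 mm in front of the bin between the domed plates; origin under its centre.
- cake_fork: Bystander: small steel cake fork 145 x 20 x 12 mm lying well to the right of the bin; origin under its centre.

How it is judged:
On the way, in this order (a step that is already met when the one before it is completed fails the run):
1. the slate is off its studs, drawn clear in front of or lifted above them ((x of slate in the frame of bread_bin below -0.122 m or z of slate in the frame of bread_bin above 0.075 m)), for 0.1 s.
2. the slate is inside the bin, let go, with the lid still open (x of slate_middle in the frame of bread_bin between -0.095 and 0.095 m and y of slate_middle in the frame of bread_bin between -0.09 and 0.09 m and z of slate_middle in the frame of bread_bin between 0 and 0.115 m and contact force between the arm and slate below 0.3 N and value of joint bin_lid above 1.3 rad), for 0.2 s.
3. the lid has been pushed past upright and runs shut, untouched by the robot (value of joint bin_lid below 1 rad and contact force between the arm and bin_lid below 0.3 N), for 0.05 s.
At the end, for the whole second after the job is handed in: The lid is shut (within 0.04 rad) and at rest; the slate lies still and wholly inside the bin, and the filled roll is still in the bin (value of joint bin_lid below 0.04 rad and velocity of joint bin_lid above -0.05 rad/s and linear speed of slate below 0.03 m/s and x of slate_middle in the frame of bread_bin between -0.095 and 0.095 m and y of slate_middle in the frame of bread_bin between -0.09 and 0.09 m and z of slate_middle in the frame of bread_bin between 0 and 0.115 m and x of filled_roll in the frame of bread_bin between -0.095 and 0.095 m and y of filled_roll in the frame of bread_bin between -0.09 and 0.09 m and z of filled_roll in the frame of bread_bin between 0 and 0.1 m); the robot touches nothing.
It fails at once if the robot touches the lid while it is below 1.0 rad (it must fall shut by itself, not be carried or pressed down) (value of joint bin_lid below 1 rad and contact force between the arm and bin_lid above 0.5 N).
It fails at once if the slate is dropped (moves faster than 1.2 m/s) (linear speed of slate above 1.2 m/s).
It fails at once if the filled roll leaves the bin (not (x of filled_roll in the frame of bread_bin between -0.095 and 0.095 m and y of filled_roll in the frame of bread_bin between -0.09 and 0.09 m and z of filled_roll in the frame of bread_bin between 0 and 0.1 m)).
It fails at once if a bystander is moved more than 30 mm (distance of any of jam_jar, pepper_mill, honey_jar, salt_shaker, cake_fork from where it was at the start of the episode above 0.03 m).
It also fails if it takes over 72 s, if anything falls off the work surface, if the arm or the gripper's body presses on something with over 40 N, if the wrist force passes 120 N, or if a joint passes its speed limit or range.

## Working session

There is one attempt and no reset: what is moved stays moved. The work goes in short steps, Python scripts to look and compute and a tool call to move; the robot and the scene stay as the last step left them, time stands still between calls to the robot, and variables do not carry over. Pictures are saved under pics/ and viewed, and the job is handed in when it is done.

Besides the shell and the picture viewer there is one more tool, called by a JSON object that holds its "op" and its "data". step_arm: Moves the arm, as the interface text tells. Its arguments: {"type":"object","properties":{"motion":{"type":"array"},"jaw":{"type":"number"},"force":{"type":"number"}},"required":["motion"]}

```bash
ls; mkdir -p pics; python3 - <<'E'
from workcell import manip
import cv2
o=manip.get_obs();print(o)
for n in("scene","top"):
    cv2.imwrite(f"pics/{n}0.png",manip.camera(n)); print(n,manip.camera_info(n))
print(manip.grip_depth)
E
```

```text
pics
{'clock': 0.0, 'joint_pos': array([-1.33760915,  0.33286327, -0.06466563,  1.46095024,  0.02158624,
        1.34988433, -0.08849918]), 'joint_velocities': array([ 8.94942098e-05,  7.17948754e-04, -1.81799374e-03,  7.58977809e-04,
        1.56288516e-03, -1.85476812e-05, -1.51065017e-03]), 'tau': array([-6.68136345e-04, -6.25433064e+01,  4.87629231e-02, -3.91615248e+01,
        1.61816902e-02,  9.60735924e-03, -1.81097028e-05]), 'position': array([0.15805533, 0.60429796, 0.23051695]), 'ee_rot': array([ 1.27551894e-01,  9.91831647e-01, -7.02832067e-04, -5.84725969e-05]), 'ft_force': array([-0.83943862,  0.93742301, -0.23880992]), 'torque': array([ 0.01407792, -0.03483124,  0.0281315 ]), 'grip_width': 1.0018986245435992}
scene {'camera_matrix': array([[505.33967291,   0.        , 312.32388524],
       [  0.        , 505.33967291, 201.79132232],
       [  0.        ,   0.        ,   1.        ]]), 'R': array([[-0.93555691, -0.3530497 ,  0.00944365],
       [-0.21186996,  0.5396457 , -0.81479668],
       [ 0.28256749, -0.76428949, -0.57966989]]), 't': array([0.53835097, 0.24938538, 1.53273902])}
top {'camera_matrix': array([[496.97350798,   0.        , 322.23229509],
       [  0.        , 496.97350798, 199.19468931],
       [  0.        ,   0.        ,   1.        ]]), 'R': array([[ 0.09334102, -0.99557963, -0.0104235 ],
       [-0.77357982, -0.06592864, -0.63026   ],
       [ 0.62678682,  0.06689252, -0.77631416]]), 't': array([-0.11510551,  0.52326098,  1.33121584])}
0.0187
```

View pics/scene0.png

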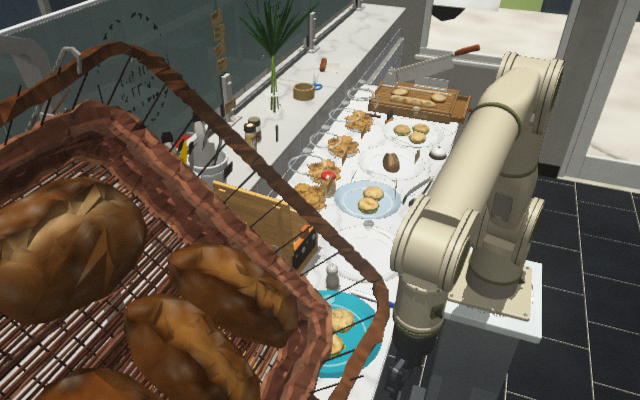

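View pics/top0.png

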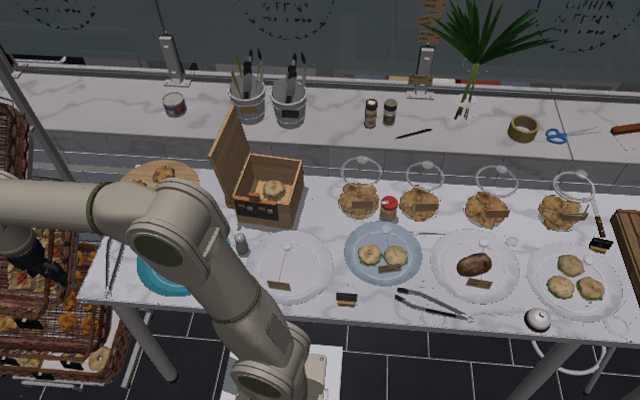

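The bin stands near (268,190) in the top view, with the lid leaning to image-left. The scene view is mostly blocked by a basket. I'll enlarge both.

```bash
python3 - <<'E'
import cv2
a=cv2.imread("pics/top0.png")[95:245,195:325]
cv2.imwrite("pics/top0c.png",cv2.resize(a,None,fx=5,fy=4,interpolation=cv2.INTER_CUBIC)[:600] if 0 else cv2.resize(a,None,fx=4,fy=4,interpolation=cv2.INTER_CUBIC))
a=cv2.imread("pics/scene0.png")[170:300,200:350]
cv2.imwrite("pics/scene0c.png",cv2.resize(a,None,fx=4,fy=4,interpolation=cv2.INTER_CUBIC))
E
```

```text
(no output)
```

View pics/top0c.png

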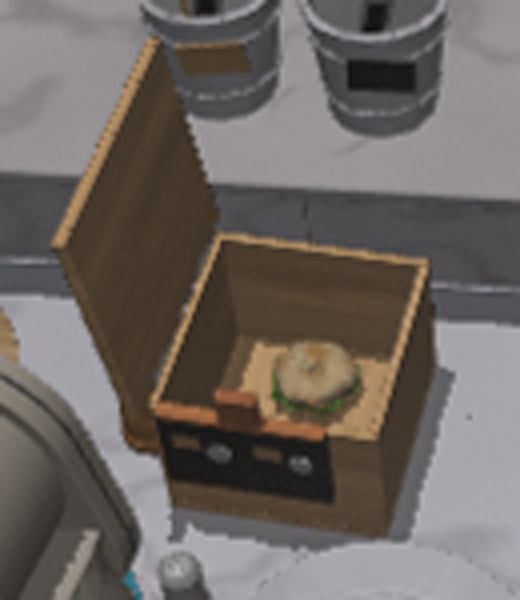

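View pics/scene0c.png

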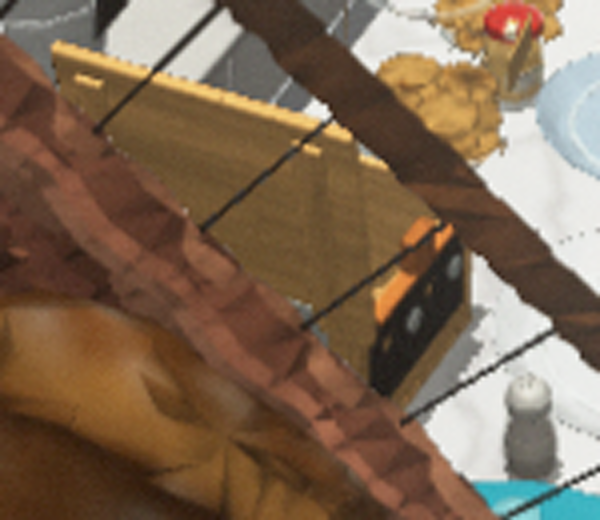

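```bash
cat > h.py <<'E'
import numpy as np
from scipy.spatial.transform import Rotation as R
from workcell import manip
def proj(n,X):
    c=manip.camera_info(n);X=np.atleast_2d(X)
    p=(X@c['R'].T+c['t'])@c['camera_matrix'].T
    return p[:,:2]/p[:,2:]
def unproj(n,uv,z):
    c=manip.camera_info(n);d=c['R'].T@np.linalg.solve(c['camera_matrix'],[uv[0],uv[1],1.]);o=-c['R'].T@c['t']
    return o+d*(z-o[2])/d[2]
def b2w(P,q):
    x,y,a=q[:3];P=np.atleast_2d(P);M=R.from_euler('z',a).as_matrix()
    return P@M.T+[x,y,0]
E
python3 - <<'E'
from h import *
from scipy.optimize import least_squares
c=lambda u,v:(195+u/4-.4,95+v/4-.4)
pts=[((.1,.095,.135),c(220,237)),((.1,-.095,.135),c(430,262)),((-.1,-.095,.135),c(380,438)),((-.1,-.095,0),c(390,538)),((-.1,.095,0),c(172,503)),
((-.115,.034,.105),c(220,453)),((-.115,-.034,.105),c(300,463))]
P=np.array([p[0] for p in pts]);UV=np.array([p[1] for p in pts])
f=lambda q:(proj("top",b2w(P,q))-UV).ravel()
g=unproj("top",c(290,340),.135);print(g)
s=least_squares(f,[g[0],g[1],0],loss='soft_l1');q=s.x;print(q,s.fun.reshape(-1,2).round(1))
# slate strip ends
for uv in [(155,405),(325,428)]:
    w=unproj("top",c(*uv),.143);d=w-[q[0],q[1],0];print(R.from_euler('z',-q[2]).apply(d))
for uv in [(238,392)]:
    w=unproj("top",c(*uv),.173);d=w-[q[0],q[1],0];print(R.from_euler('z',-q[2]).apply(d))
# slate lower corners z ~ .105-1.5-50=.0535-> 
for uv in [(168,483),(332,502)]:
    w=unproj("top",c(*uv),.0535);d=w-[q[0],q[1],0];print('low',R.from_euler('z',-q[2]).apply(d))
def lid(a,x,r,h=0):# r along from hinge, h inward+
    return (x,.095-r*np.cos(a),.135+r*np.sin(a))
UVl=np.array([c(160,40),c(60,245)])
fl=lambda a:(proj("top",b2w([lid(a[0],.117,.2),lid(a[0],-.117,.2)],q))-UVl).ravel()
s=least_squares(fl,[1.8]);print(s.x,s.fun)
print('roll',unproj("top",c(312,385),.02))
E
```

```text
[0.63911508 0.12511778 0.135     ]
[ 0.65131006  0.12315968 -0.09975982] [[-0.4 -2. ]
 [ 0.8 -1. ]
 [-0.4  0.2]
 [-0.4  0.1]
 [-0.   0.5]
 [ 0.1  0.1]
 [ 0.5  0.6]]
[-0.10540768  0.08601353  0.143     ]
[-0.10329855 -0.05308228  0.143     ]
[-0.10375964  0.01427278  0.173     ]
low [-0.11547382  0.08554566  0.0535    ]
low [-0.10942483 -0.05293566  0.0535    ]
[1.71312824] [-0.27414593 -1.64651401  0.28366068 -0.65695206]
roll [0.68758714 0.12468761 0.02      ]
```

```bash
python3 - <<'E'
from h import *
import cv2
q=[.6513,.1232,-.0998]
def seg(im,n,A,B,o,k,col):
    p=proj(n,b2w([A,B],q)); p=((p-o+.4)*k*8).astype(int)
    cv2.line(im,tuple(map(int,p[0])),tuple(map(int,p[1])),col,1,cv2.LINE_AA,3)
for n,(x0,y0,x1,y1),k in(("top",(200,95,320,240),4),("scene",(240,190,340,300),5)):
    im=cv2.resize(cv2.imread(f"pics/{n}0.png")[y0:y1,x0:x1],None,fx=k,fy=k,interpolation=cv2.INTER_CUBIC)
    o=np.array([x0,y0])
    for z in(0,.135):
        C=[(.1,.095,z),(.1,-.095,z),(-.1,-.095,z),(-.1,.095,z)]
        for i in range(4): seg(im,n,C[i],C[(i+1)%4],o,k,(0,255,0))
    y=.016
    for x,zs,w in((-.115,(.053,.143),.07),(-.115,(.143,.173),.017)):
        S=[(x,y-w,zs[0]),(x,y+w,zs[0]),(x,y+w,zs[1]),(x,y-w,zs[1])]
        for i in range(4): seg(im,n,S[i],S[(i+1)%4],o,k,(255,255,0))
    a=1.713
    L=[(s,.095-r*np.cos(a)-h*np.sin(a)*0,.135+r*np.sin(a)) for s,r,h in((-.117,0,0),(-.117,.2,0),(.117,.2,0),(.117,0,0))]
    for i in range(4): seg(im,n,L[i],L[(i+1)%4],o,k,(0,0,255))
    cv2.imwrite(f"pics/ov_{n}.png",im)
E
```

```text
(no output)
```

View pics/ov_top.png

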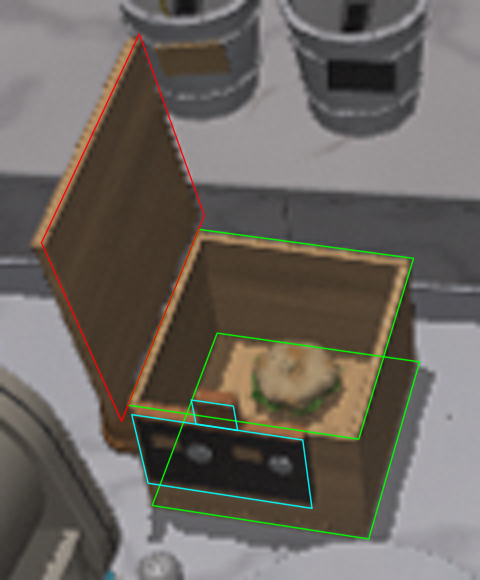

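View pics/ov_scene.png

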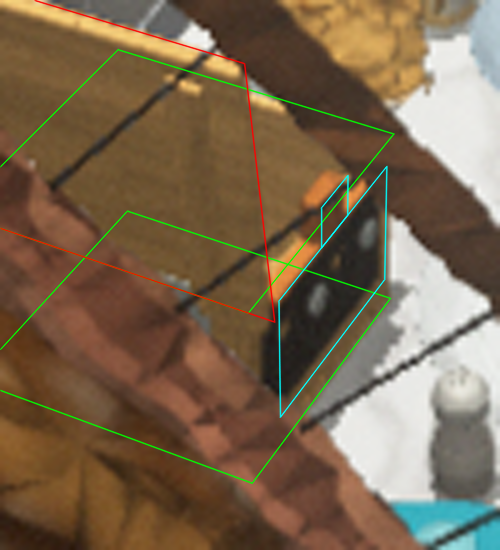

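```bash
python3 - <<'E'
import cv2,numpy as np
def crop(src,x0,y0,x1,y1,k,dst):
    a=cv2.resize(cv2.imread(src)[y0:y1,x0:x1],None,fx=k,fy=k,interpolation=cv2.INTER_CUBIC)
    a=cv2.convertScaleAbs(a,alpha=1.5,beta=10)
    for x in range(x0,x1,5): cv2.putText(a,str(x),((x-x0)*k,8),0,.3,(0,255,255),1); cv2.line(a,((x-x0)*k,0),((x-x0)*k,3),(0,255,255),1)
    for y in range(y0,y1,5): cv2.putText(a,str(y),(0,(y-y0)*k+4),0,.3,(0,255,255),1)
    cv2.imwrite(dst,a)
crop("pics/top0.png",228,185,298,233,11,"pics/t1.png")
crop("pics/scene0.png",285,215,330,280,9,"pics/s1.png")
E
```

```text
(no output)
```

View pics/t1.png

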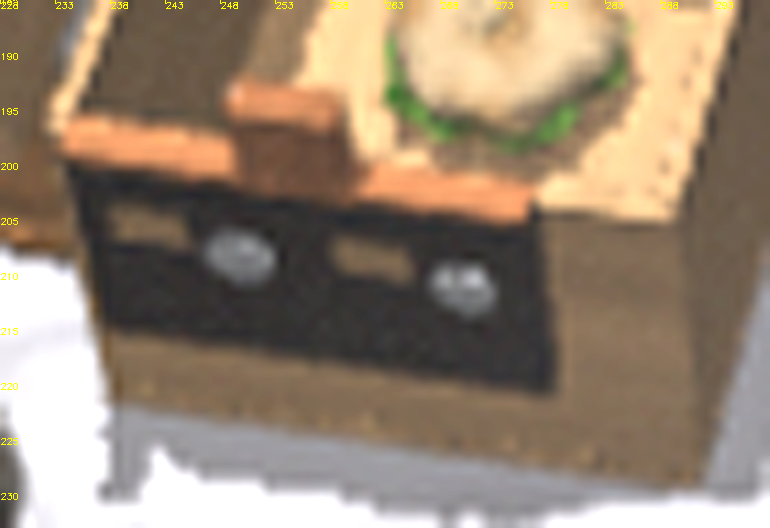

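View pics/s1.png

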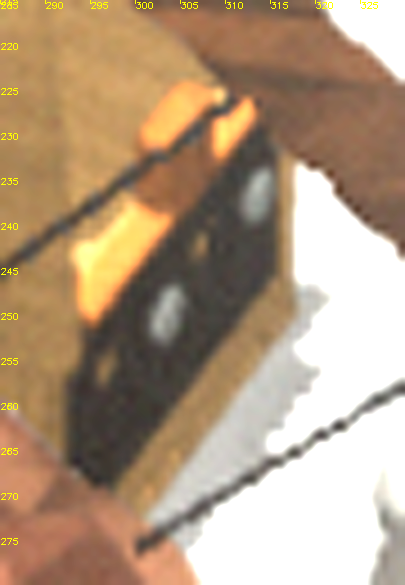

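```bash
cat > fit.py <<'E'
from h import *
from scipy.optimize import least_squares
c=lambda u,v:(228+(u+.5)/11-.5,185+(v+.5)/11-.5)
s=lambda u,v:(285+(u+.5)/9-.5,215+(v+.5)/9-.5)
T=[((-.115,.034,.105),c(240,257)),((-.115,-.034,.105),c(465,288)),((-.1,-.095,0),c(700,487)),((-.1,.095,0),c(113,402)),((-.1,-.095,.135),c(672,218)),((.1,-.095,.135),(302.1,160.1)),((.1,.095,.135),(249.6,154.1))]
S=[((-.115,.034,.105),s(168,315)),((-.115,-.034,.105),s(258,195)),((-.1,-.095,0),s(293,312))]
def res(q):
    r=[]
    for n,L in(("top",T),("scene",S)):
        r+=[(proj(n,b2w([p],q))[0]-np.array(uv)) for p,uv in L]
    return np.array(r)
o=least_squares(lambda q:res(q).ravel(),[.65,.123,-.1],loss='soft_l1');q=o.x
print(q);print(res(q).round(1))
def inb(w): return R.from_euler('z',-q[2]).apply(w-np.array([q[0],q[1],0]))
# plane x=-0.108..: slate lower edge corners in top at front face x≈-.110
print('low L',inb(unproj("top",c(108,325),.0535)),'low R',inb(unproj("top",c(553,393),.0535)))
print('tab top-back L',inb(unproj("top",c(235,80),.1735)),'R',inb(unproj("top",c(340,92),.1735)))
print('tab top-front L',inb(unproj("top",c(240,125),.1735)),'R',inb(unproj("top",c(345,133),.1735)))
print('scene tab', [inb(unproj("scene",s(*u),.1735)) for u in((185,85),(215,90),(140,145),(163,152))])
E
python3 fit.py
```

```text
[ 0.65149875  0.12414352 -0.10114299]
[[-0.  -0.1]
 [-0.   0.2]
 [ 0.2  0.4]
 [-0.6 -0.3]
 [ 0.2 -0.1]
 [ 0.5 -1. ]
 [-0.6 -2.4]
 [ 0.2 -0.2]
 [ 0.4  0.2]
 [ 0.4  0.2]]
low L [-0.11017029  0.08346704  0.0535    ] low R [-0.10999211 -0.05496535  0.0535    ]
tab top-back L [-0.10419368  0.02981402  0.1735    ] R [-0.10295558 -0.00076143  0.1735    ]
tab top-front L [-0.11988723  0.02370763  0.1735    ] R [-0.11721775 -0.00625259  0.1735    ]
scene tab [array([-0.10366565,  0.00137044,  0.1735    ]), array([-0.11356425, -0.00073544,  0.1735    ]), array([-0.10508407,  0.03575349,  0.1735    ]), array([-0.1132852 ,  0.03556614,  0.1735    ])]
```

```bash
cat >> h.py <<'E'
Q=np.array([.6515,.1241,-.101])
def pose():
    o=manip.get_obs();M=R.from_quat(o['ee_rot']).as_matrix();return o,np.array(o['position']),M
def tgt(psi,tilt=None):
    a=np.radians(psi);y=np.array([np.cos(a),np.sin(a),0]);z=np.array([0,0,-1.]);x=np.cross(y,z)
    return np.c_[x,y,z]
def rows(wps,p=None,M=None):
    """wps: (pos,M,n)"""
    if p is None: _,p,M=pose()
    out=[]
    for P,N,n in wps:
        P=np.asarray(P,float);rv=R.from_matrix(M.T@N).as_rotvec();p0=p.copy();M0=M.copy()
        for i in range(n):
            pn=p0+(P-p0)*(i+1)/n;Mn=M0@R.from_rotvec(rv*(i+1)/n).as_matrix()
            d=M.T@(pn-p)*1000;r=np.degrees(R.from_matrix(M.T@Mn).as_rotvec())
            out.append([round(float(v),1)+0. for v in [*d,*r]]);p,M=pn,Mn
    return out
def st():
    o,p,M=pose();b=R.from_euler('z',-Q[2]).apply(p-[Q[0],Q[1],0]);
    print('t',round(o['clock'],2),'p',p.round(4),'bin',b.round(4),'rpy y-dir',np.degrees(np.arctan2(M[1,1],M[0,1])).round(2),'z',M[:,2].round(3),'F',np.round(o['ft_force'],1),'g',round(o['grip_width'],3),'j',np.round(o['joint_pos'],2))
E
python3 - <<'E'
from h import *
st()
T=b2w([-.110,.0145,.143],Q)[0];print(T)
_,p,M=pose()
N=tgt(-5.8)
for r in rows([((.33,.42,.31),tgt(50),8),((.44,.19,.31),N,9)]):print(r)
E
```

```text
t 0.1 p [0.1581 0.6043 0.2306] bin [-0.5394  0.428   0.2306] rpy y-dir 75.34 z [-0.    -0.001 -1.   ] F [-0.5 -0.2 -0.5] g 1.002 j [-1.34  0.33 -0.06  1.46  0.02  1.35 -0.09]
[0.54352259 0.14961723 0.143     ]
[-26.6, -16.9, -9.9, 0.0, 0.0, 3.2]
[-27.5, -15.4, -9.9, 0.0, 0.0, 3.2]
[-28.3, -13.8, -9.9, 0.0, 0.0, 3.2]
[-29.0, -12.2, -9.9, 0.0, 0.0, 3.2]
[-29.7, -10.6, -9.9, 0.0, 0.0, 3.2]
[-30.2, -9.0, -9.9, 0.0, 0.0, 3.2]
[-30.7, -7.3, -9.9, 0.0, 0.0, 3.2]
[-31.0, -5.6, -9.9, 0.0, 0.0, 3.2]
[-25.8, -11.7, 0.0, 0.0, 0.0, 6.2]
[-26.9, -8.9, 0.0, 0.0, 0.0, 6.2]
[-27.7, -5.9, 0.0, 0.0, 0.0, 6.2]
[-28.2, -2.9, 0.0, 0.0, 0.0, 6.2]
[-28.3, 0.2, 0.0, 0.0, 0.0, 6.2]
[-28.1, 3.2, 0.0, 0.0, 0.0, 6.2]
[-27.6, 6.3, 0.0, 0.0, 0.0, 6.2]
[-26.8, 9.2, 0.0, 0.0, 0.0, 6.2]
[-25.6, 12.0, 0.0, 0.0, 0.0, 6.2]
```

{"op": "step_arm", "data": {"motion": [[-27, -17, -10, 0, 0, 3.2], [-27, -15, -10, 0, 0, 3.2], [-28, -14, -10, 0, 0, 3.2], [-29, -12, -10, 0, 0, 3.2], [-30, -11, -10, 0, 0, 3.2], [-30, -9, -10, 0, 0, 3.2], [-31, -7, -10, 0, 0, 3.2], [-31, -6, -10, 0, 0, 3.2]], "jaw": 70}}

```text
clock: 1.1
position: [0.3361, 0.4071, 0.314]
ee_rot: [0.355, 0.935, -0.002, -0.0]
ft_force: [0.5, 0.7, 0.1]
grip_width: 0.82
```

```bash
python3 - <<'E'
from h import *
st()
N=tgt(-5.8)
for r in rows([((.44,.19,.31),N,10)]):print(r)
E
```

```text
t 1.1 p [0.3361 0.4071 0.314 ] bin [-0.3424  0.2497  0.314 ] rpy y-dir 48.37 z [-0.001 -0.003 -1.   ] F [0.5 0.7 0.1] g 0.82 j [-1.09  0.08  0.13  1.59 -0.01  1.48 -0.11]
[-22.2, -9.3, 0.5, 0.0, 0.0, 5.4]
[-23.0, -7.2, 0.5, 0.0, 0.0, 5.4]
[-23.5, -5.0, 0.4, 0.0, 0.0, 5.4]
[-23.9, -2.7, 0.4, 0.0, 0.0, 5.4]
[-24.1, -0.5, 0.4, 0.0, 0.0, 5.4]
[-24.0, 1.8, 0.4, 0.0, 0.0, 5.4]
[-23.7, 4.1, 0.4, 0.0, 0.0, 5.4]
[-23.2, 6.3, 0.4, 0.0, 0.0, 5.4]
[-22.5, 8.4, 0.4, 0.0, 0.0, 5.4]
[-21.6, 10.5, 0.4, 0.0, 0.0, 5.4]
```

{"op": "step_arm", "data": {"motion": [[-22, -9, 0, 0, 0, 5.4], [-23, -7, 0, 0, 0, 5.4], [-24, -5, 0, 0, 0, 5.4], [-24, -3, 0, 0, 0, 5.4], [-24, 0, 0, 0, 0, 5.4], [-24, 2, 0, 0, 0, 5.4], [-24, 4, 0, 0, 0, 5.4], [-23, 6, 0, 0, 0, 5.4], [-22, 8, 0, 0, 0, 5.4], [-22, 10, 0, 0, 0, 5.4]]}}

```text
clock: 2.35
position: [0.4438, 0.17, 0.319]
ee_rot: [0.759, 0.651, -0.001, -0.0]
ft_force: [0.4, 0.6, 0.1]
grip_width: 0.813
```

```bash
python3 - <<'E'
from h import *
import cv2
st()
N=tgt(-5.8)
for r in rows([(b2w([-.110,.0145,.25],Q)[0],N,5),]):print(r)
cv2.imwrite("pics/t2.png",cv2.resize(manip.camera("top")[60:260,160:400],None,fx=3,fy=3))
E
```

```text
t 2.35 p [0.4438 0.17   0.319 ] bin [-0.2112  0.0247  0.319 ] rpy y-dir -8.78 z [-0.001 -0.001 -1.   ] F [0.4 0.6 0.1] g 0.813 j [-0.84 -0.06  0.37  1.71  0.02  1.48 -0.63]
[-1.0, 20.3, 13.8, 0.0, 0.0, -0.6]
[-1.2, 20.3, 13.8, 0.0, 0.0, -0.6]
[-1.4, 20.3, 13.8, 0.0, 0.0, -0.6]
[-1.6, 20.3, 13.8, 0.0, 0.0, -0.6]
[-1.8, 20.3, 13.8, 0.0, 0.0, -0.6]
```

View pics/t2.png

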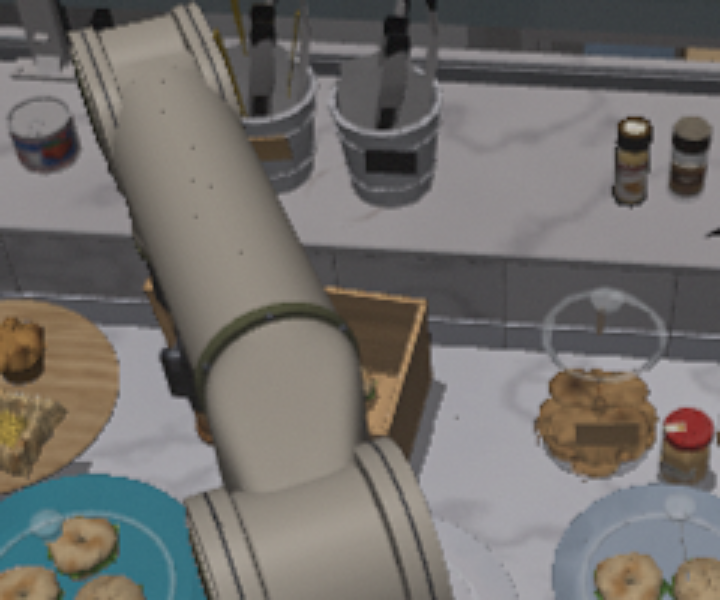

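```bash
python3 - <<'E'
from h import *
import cv2
a=manip.camera("top");b=manip.camera("scene")
cv2.imwrite("pics/t3.png",a);cv2.imwrite("pics/s3.png",b)
E
```

```text
(no output)
```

View pics/t3.png

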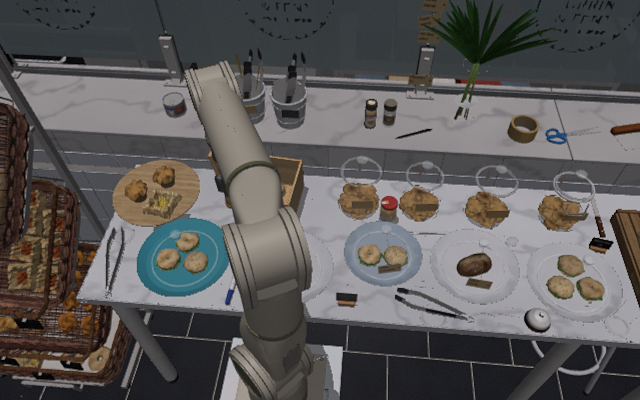

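View pics/s3.png

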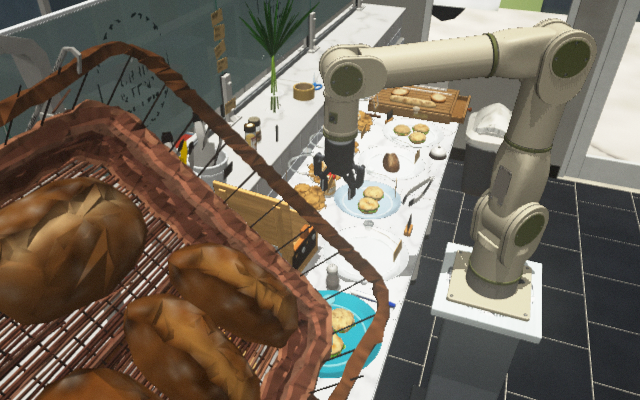

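{"op": "step_arm", "data": {"motion": [[-1, 20, 10, 0, 0, -0.6], [-1, 20, 10, 0, 0, -0.6], [-1, 20, 10, 0, 0, -0.6], [-2, 20, 10, 0, 0, -0.6], [-2, 20, 10, 0, 0, -0.6], [0, 0, 10, 0, 0, 0], [0, 0, 10, 0, 0, 0]]}}

```text
clock: 3.38
position: [0.5434, 0.154, 0.2478]
ee_rot: [0.737, 0.676, 0.0, -0.001]
ft_force: [0.4, -0.4, -0.5]
grip_width: 0.823
```

```bash
python3 - <<'E'
from h import *
import cv2
st()
N=tgt(-5.8)
for r in rows([(b2w([-.110,.0145,.19],Q)[0],N,3),]):print(r)
b=manip.camera("scene")
cv2.imwrite("pics/s4.png",cv2.resize(b[150:300,240:400],None,fx=4,fy=4,interpolation=cv2.INTER_CUBIC))
E
```

```text
t 3.38 p [0.5434 0.154  0.2478] bin [-0.1105  0.0188  0.2478] rpy y-dir -4.98 z [-0.001  0.003 -1.   ] F [ 0.4 -0.4 -0.5] g 0.823 j [-0.75  0.19  0.45  1.62 -0.09  1.35 -0.37]
[-1.5, 0.2, 19.3, 0.0, 0.0, 0.3]
[-1.5, 0.2, 19.3, 0.0, 0.0, 0.3]
[-1.5, 0.2, 19.3, 0.0, 0.0, 0.3]
```

View pics/s4.png

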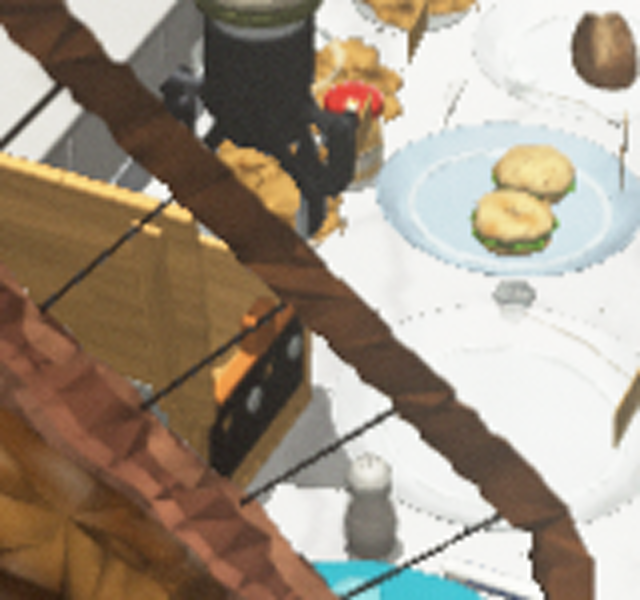

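{"op": "step_arm", "data": {"motion": [[-1.5, 0, 19, 0, 0, 0.2], [-1.5, 0, 19, 0, 0, 0.2], [-1, 0, 19, 0, 0, 0.2], [0, 0, 14, 0, 0, 0], [0, 0, 12, 0, 0, 0], [0, 0, 10, 0, 0, 0], [0, 0, 0, 0, 0, 0]]}}

```text
clock: 4.3
position: [0.5397, 0.153, 0.1515]
ee_rot: [0.739, 0.674, 0.001, -0.003]
ft_force: [0.1, -0.2, 0.5]
grip_width: 0.823
```

```bash
python3 - <<'E'
from h import *
import cv2
st()
N=tgt(-5.8)
for r in rows([(b2w([-.110,.0145,.146],Q)[0],N,1),]):print(r)
b=manip.camera("scene")
cv2.imwrite("pics/s5.png",cv2.resize(b[170:290,260:380],None,fx=5,fy=5,interpolation=cv2.INTER_CUBIC))
E
```

```text
t 4.3 p [0.5397 0.153  0.1515] bin [-0.1142  0.0175  0.1515] rpy y-dir -5.32 z [-0.002  0.005 -1.   ] F [ 0.1 -0.2  0.5] g 0.823 j [-0.73  0.26  0.44  1.76 -0.13  1.15 -0.34]
[-3.1, 4.2, 5.4, -0.2, -0.3, 0.5]
```

View pics/s5.png

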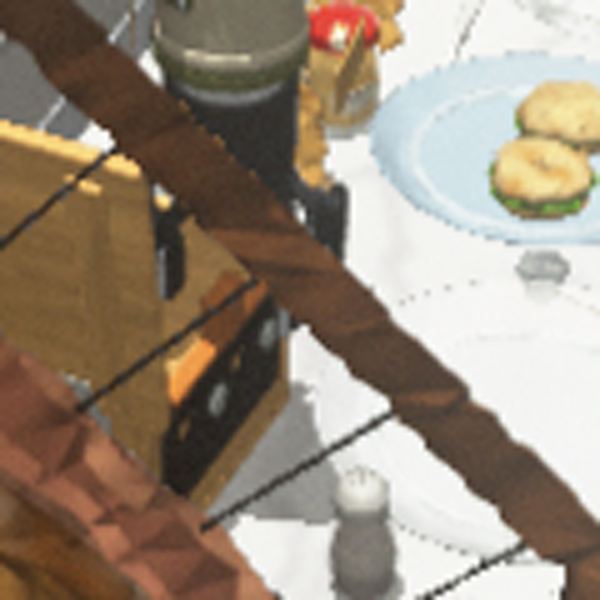

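{"op": "step_arm", "data": {"motion": [[-2, 4, 4, -0.2, -0.3, 0.4], [-1, 2, 2, 0, 0, 0], [0, 0, 0, 0, 0, 0], [0, 0, 0, 0, 0, 0]], "jaw": 28, "force": 30}}

```text
clock: 4.85
position: [0.547, 0.1493, 0.1468]
ee_rot: [0.742, 0.671, 0.001, 0.001]
ft_force: [0.1, 0.3, 0.4]
grip_width: 0.332
```

```bash
python3 - <<'E'
from h import *
st()
for r in rows([(b2w([-.110,.0145,.146],Q)[0],tgt(-5.8),1),]):print(r)
E
```

```text
t 4.85 p [0.547  0.1493 0.1468] bin [-0.1066  0.0146  0.1468] rpy y-dir -5.77 z [ 0.004  0.    -1.   ] F [0.1 0.3 0.4] g 0.332 j [-0.73  0.28  0.45  1.75 -0.13  1.14 -0.34]
[-0.1, -3.4, 0.7, 0.2, 0.0, 0.0]
```

Open around the tab with no contact. I'll shift 3 mm to the front and close.

{"op": "step_arm", "data": {"motion": [[0, -3, 0.5, 0.2, 0, 0], [0, 0, 0, 0, 0, 0], [0, 0, 0, 0, 0, 0]], "jaw": 18}}

```text
clock: 5.22
position: [0.5437, 0.1498, 0.1464]
ee_rot: [0.742, 0.671, 0.0, -0.0]
ft_force: [-0.2, -0.6, -0.1]
grip_width: 0.216
```

```bash
python3 - <<'E'
from h import *
st()
E
```

```text
t 5.22 p [0.5437 0.1498 0.1464] bin [-0.1098  0.0147  0.1464] rpy y-dir -5.77 z [ 0.     0.001 -1.   ] F [-0.2 -0.6 -0.1] g 0.216 j [-0.73  0.27  0.45  1.76 -0.13  1.14 -0.35]
```

{"op": "step_arm", "data": {"motion": [[0, 0, 0, 0, 0, 0], [0, 0, 0, 0, 0, 0], [0, 0, 0, 0, 0, 0], [0, 0, 0, 0, 0, 0]], "jaw": 8}}

```text
clock: 5.72
position: [0.5439, 0.1498, 0.1466]
ee_rot: [0.742, 0.671, 0.001, -0.0]
ft_force: [1.2, -0.5, 0.3]
grip_width: 0.155
```

```bash
python3 - <<'E'
from h import *
st()
E
```

```text
t 5.72 p [0.5439 0.1498 0.1466] bin [-0.1097  0.0148  0.1466] rpy y-dir -5.76 z [ 0.     0.001 -1.   ] F [ 1.2 -0.5  0.3] g 0.155 j [-0.73  0.27  0.45  1.76 -0.13  1.14 -0.34]
```

{"op": "step_arm", "data": {"motion": [[0, 0, 0, 0, 0, 0], [-5, 0, 0, 0, 0, 0], [-5, 0, 0, 0, 0, 0], [-5, 0, 0, 0, 0, 0], [-5, 0, 0, 0, 0, 0], [0, 0, 0, 0, 0, 0]], "jaw": 4, "force": 45}}

```text
clock: 6.48
position: [0.5415, 0.128, 0.1463]
ee_rot: [0.742, 0.67, 0.0, -0.0]
ft_force: [1.1, -0.1, -1.9]
grip_width: 0.157
```

```bash
python3 - <<'E'
from h import *
st()
E
```

```text
t 6.47 p [0.5415 0.128  0.1463] bin [-0.1099 -0.0072  0.1463] rpy y-dir -5.79 z [-0.     0.001 -1.   ] F [ 1.1 -0.1 -1.9] g 0.157 j [-0.71  0.26  0.46  1.78 -0.12  1.14 -0.31]
```

Slid 22 mm freely. I'll continue.

{"op": "step_arm", "data": {"motion": [[-5, 0, 0, 0, 0, 0], [-5, 0, 0, 0, 0, 0], [-2, 0, 0, 0, 0, 0], [0, 0, 0, 0, 0, 0]]}}

```text
clock: 6.98
position: [0.5401, 0.1151, 0.146]
ee_rot: [0.742, 0.67, 0.0, -0.0]
ft_force: [-0.3, -0.8, -1.9]
grip_width: 0.155
```

{"op": "step_arm", "data": {"motion": [[-3, 0, 0, 0, 0, 0], [0, 0, 0, 0, 0, 0]]}}

```text
clock: 7.22
position: [0.5398, 0.112, 0.146]
ee_rot: [0.742, 0.67, 0.0, -0.0]
ft_force: [0.4, 0.3, -2.2]
grip_width: 0.152
```

{"op": "step_arm", "data": {"motion": [[-3, 0, 0, 0, 0, 0], [0, 0, 0, 0, 0, 0]]}}

```text
clock: 7.48
position: [0.5396, 0.1093, 0.1461]
ee_rot: [0.742, 0.671, 0.0, -0.0]
ft_force: [0.5, -0.6, -1.4]
grip_width: 0.155
```

```bash
python3 - <<'E'
from h import *
st()
E
```

```text
t 7.47 p [0.5396 0.1093 0.1461] bin [-0.1099 -0.026   0.1461] rpy y-dir -5.76 z [ 0.     0.001 -1.   ] F [ 0.5 -0.6 -1.4] g 0.155 j [-0.69  0.24  0.47  1.79 -0.12  1.13 -0.28]
```

{"op": "step_arm", "data": {"motion": [[-2.5, 0, 0, 0, 0, 0], [0, 0, 0, 0, 0, 0]]}}

```text
clock: 7.72
position: [0.5395, 0.1092, 0.1462]
ee_rot: [0.741, 0.671, 0.002, -0.001]
ft_force: [1.1, 1.1, -1.4]
grip_width: 0.156
```

{"op": "step_arm", "data": {"motion": [[-2.5, 0, 0, 0, 0, 0], [0, 0, 0, 0, 0, 0]]}}

```text
clock: 7.98
position: [0.5394, 0.1089, 0.1463]
ee_rot: [0.74, 0.672, 0.003, -0.002]
ft_force: [0.7, 1.2, -1.3]
grip_width: 0.156
```

{"op": "step_arm", "data": {"motion": [[-2.5, 0, 0, 0, 0, 0], [0, 0, 0, 0, 0, 0]]}}

```text
clock: 8.22
position: [0.5394, 0.1087, 0.1465]
ee_rot: [0.74, 0.673, 0.004, -0.003]
ft_force: [0.6, 1.7, -0.9]
grip_width: 0.156
```

The stems stopped at bin y ≈ −0.026, exactly where specified. Now I'll come back 10 mm and raise 1.5 mm.

```bash
python3 - <<'E'
from h import *
st()
for r in rows([(b2w([-.110,-.0162,.1465],Q)[0],tgt(-5.8),2),]):print(r)
E
```

```text
t 8.22 p [0.5394 0.1087 0.1465] bin [-0.1099 -0.0266  0.1465] rpy y-dir -5.45 z [ 0.003  0.01  -1.   ] F [ 0.6  1.7 -0.9] g 0.156 j [-0.68  0.24  0.47  1.8  -0.13  1.13 -0.27]
[5.2, 0.0, 0.0, 0.1, -0.3, 0.2]
[5.2, 0.0, 0.0, 0.1, -0.3, 0.2]
```

{"op": "step_arm", "data": {"motion": [[5.2, 0, 0, 0.1, -0.3, 0.2], [5.2, 0, 0, 0.1, -0.3, 0.2], [0, 0, 0, 0, 0, 0]]}}

```text
clock: 8.6
position: [0.5401, 0.118, 0.1462]
ee_rot: [0.743, 0.67, -0.002, 0.0]
ft_force: [0.4, 0.8, -1.7]
grip_width: 0.151
```

```bash
python3 - <<'E'
from h import *
st()
for r in rows([(b2w([-.110,-.0162,.148],Q)[0],tgt(-5.8),1),]):print(r)
E
```

```text
t 8.6 p [0.5401 0.118  0.1462] bin [-0.1103 -0.0173  0.1462] rpy y-dir -5.94 z [-0.003 -0.003 -1.   ] F [ 0.4  0.8 -1.7] g 0.151 j [-0.7   0.25  0.46  1.78 -0.12  1.14 -0.3 ]
[1.1, 0.3, -1.8, -0.2, 0.2, -0.1]
```

{"op": "step_arm", "data": {"motion": [[1.1, 0, -1.5, -0.2, 0.2, -0.1], [0, 0, 0, 0, 0, 0]]}}

```text
clock: 8.85
position: [0.54, 0.1187, 0.1476]
ee_rot: [0.742, 0.67, -0.0, 0.0]
ft_force: [0.3, -0.9, -1.7]
grip_width: 0.154
```

```bash
python3 - <<'E'
from h import *
st()
for r in rows([(b2w([-.120,-.0162,.148],Q)[0],tgt(-5.8),1),]):print(r)
E
```

```text
t 8.85 p [0.54   0.1187 0.1476] bin [-0.1104 -0.0166  0.1476] rpy y-dir -5.85 z [ 0.    -0.001 -1.   ] F [ 0.3 -0.9 -1.7] g 0.154 j [-0.7   0.25  0.46  1.78 -0.12  1.14 -0.3 ]
[0.4, -9.6, -0.4, 0.0, 0.0, 0.0]
```

{"op": "step_arm", "data": {"motion": [[0, -4, 0, 0, 0, 0], [0, -4, 0, 0, 0, 0], [0, 0, 0, 0, 0, 0]]}}

```text
clock: 9.22
position: [0.5313, 0.1193, 0.1476]
ee_rot: [0.742, 0.67, -0.0, 0.0]
ft_force: [0.0, -0.1, -1.3]
grip_width: 0.156
```

```bash
python3 - <<'E'
from h import *
st()
for r in rows([(b2w([-.150,-.0162,.148],Q)[0],tgt(-5.8),4),]):print(r)
E
```

```text
t 9.22 p [0.5313 0.1193 0.1476] bin [-0.1191 -0.0169  0.1476] rpy y-dir -5.87 z [ 0.    -0.001 -1.   ] F [ 0.  -0.1 -1.3] g 0.156 j [-0.71  0.23  0.46  1.8  -0.11  1.13 -0.31]
[0.2, -7.7, -0.1, 0.0, 0.0, 0.0]
[0.2, -7.7, -0.1, 0.0, 0.0, 0.0]
[0.2, -7.7, -0.1, 0.0, 0.0, 0.0]
[0.2, -7.7, -0.1, 0.0, 0.0, 0.0]
```

{"op": "step_arm", "data": {"motion": [[0, -8, 0, 0, 0, 0], [0, -8, 0, 0, 0, 0], [0, -8, 0, 0, 0, 0], [0, -8, 0, 0, 0, 0], [0, 0, 0, 0, 0, 0]]}}

```text
clock: 9.85
position: [0.4968, 0.1228, 0.1477]
ee_rot: [0.742, 0.67, -0.0, 0.0]
ft_force: [0.3, 0.2, -0.5]
grip_width: 0.154
```

```bash
python3 - <<'E'
from h import *
import cv2
st()
cv2.imwrite("pics/s6.png",cv2.resize(manip.camera("scene")[170:290,260:380],None,fx=5,fy=5,interpolation=cv2.INTER_CUBIC))
E
```

```text
t 9.85 p [0.4968 0.1228 0.1477] bin [-0.1538 -0.0169  0.1477] rpy y-dir -5.86 z [ 0. -0. -1.] F [ 0.3  0.2 -0.5] g 0.154 j [-0.75  0.15  0.45  1.89 -0.07  1.12 -0.37]
```

View pics/s6.png

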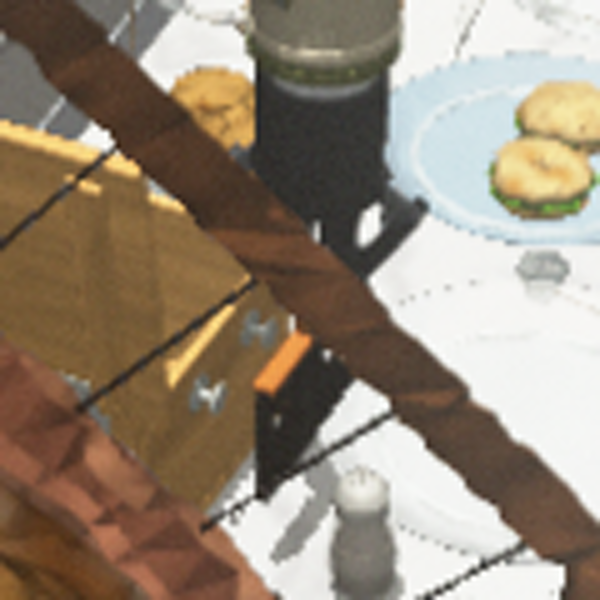

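```bash
python3 - <<'E'
from h import *
c=lambda u,v:(195+(u+.5)/4-.5,95+(v+.5)/4-.5)
inb=lambda w:R.from_euler('z',-Q[2]).apply(w-np.array([Q[0],Q[1],0]))
for u in [(312,418),(312,410)]: print('front',inb(unproj("top",c(*u),.018)))
for u in [(272,380),(360,380)]: print('sides',inb(unproj("top",c(*u),.02)))
print('top',inb(unproj("top",c(316,365),.044)))
print('jam?')
N=tgt(-5.8)
for r in rows([(b2w([-.154,-.0,.262],Q)[0],N,6),(b2w([-.045,-.0,.262],Q)[0],N,6)]):print(r)
E
```

```text
front [ 0.00090626 -0.00488217  0.018     ]
front [ 0.00964922 -0.00258097  0.018     ]
sides [0.03480426 0.04041842 0.02      ]
sides [ 0.04919651 -0.03619905  0.02      ]
top [ 0.03937662 -0.00072957  0.044     ]
jam?
[2.8, -0.1, -19.0, 0.0, 0.0, 0.0]
[2.8, -0.1, -19.0, 0.0, 0.0, 0.0]
[2.8, -0.1, -19.0, 0.0, 0.0, 0.0]
[2.8, -0.1, -19.0, 0.0, 0.0, 0.0]
[2.8, -0.1, -19.0, 0.0, 0.0, 0.0]
[2.8, -0.1, -19.0, 0.0, 0.0, 0.0]
[0.0, 18.2, 0.0, 0.0, 0.0, 0.0]
[0.0, 18.2, 0.0, 0.0, 0.0, 0.0]
[0.0, 18.2, 0.0, 0.0, 0.0, 0.0]
[0.0, 18.2, 0.0, 0.0, 0.0, 0.0]
[0.0, 18.2, 0.0, 0.0, 0.0, 0.0]
[0.0, 18.2, 0.0, 0.0, 0.0, 0.0]
```

{"op": "step_arm", "data": {"motion": [[3, 0, -19, 0, 0, 0], [3, 0, -19, 0, 0, 0], [3, 0, -19, 0, 0, 0], [3, 0, -19, 0, 0, 0], [2, 0, -19, 0, 0, 0], [2, 0, -20, 0, 0, 0], [0, 0, 0, 0, 0, 0]]}}

```text
clock: 10.78
position: [0.5001, 0.1387, 0.2661]
ee_rot: [0.743, 0.669, 0.0, 0.001]
ft_force: [-0.1, -0.1, -1.2]
grip_width: 0.158
```

```bash
python3 - <<'E'
from h import *
st()
N=tgt(-5.8)
for r in rows([(b2w([-.045,-.0,.265],Q)[0],N,7)]):print(r)
E
```

```text
t 10.78 p [0.5001 0.1387 0.2661] bin [-0.1521 -0.0008  0.2661] rpy y-dir -5.94 z [ 0.001 -0.001 -1.   ] F [-0.1 -0.1 -1.2] g 0.158 j [-0.78  0.07  0.44  1.71 -0.03  1.37 -0.43]
[0.2, 15.3, 0.2, 0.0, 0.0, 0.0]
[0.1, 15.3, 0.2, 0.0, 0.0, 0.0]
[0.1, 15.3, 0.2, 0.0, 0.0, 0.0]
[0.1, 15.3, 0.2, 0.0, 0.0, 0.0]
[0.1, 15.3, 0.2, 0.0, 0.0, 0.0]
[0.1, 15.3, 0.2, 0.0, 0.0, 0.0]
[0.1, 15.3, 0.2, 0.0, 0.0, 0.0]
```

{"op": "step_arm", "data": {"motion": [[0, 15, 0, 0, 0, 0], [0, 15, 0, 0, 0, 0], [0, 15, 0, 0, 0, 0], [0, 15, 0, 0, 0, 0], [0, 15, 0, 0, 0, 0], [0, 15, 0, 0, 0, 0], [0, 15, 0, 0, 0, 0], [0, 0, 0, 0, 0, 0]]}}

```text
clock: 11.78
position: [0.6125, 0.1239, 0.2574]
ee_rot: [0.744, 0.669, -0.005, 0.001]
ft_force: [-0.6, 0.7, -1.1]
grip_width: 0.158
```

```bash
python3 - <<'E'
from h import *
import cv2
st()
cv2.imwrite("pics/s7.png",cv2.resize(manip.camera("scene")[130:290,240:380],None,fx=4,fy=4,interpolation=cv2.INTER_CUBIC))
E
```

```text
t 11.78 p [0.6125 0.1239 0.2574] bin [-0.0388 -0.0041  0.2574] rpy y-dir -6.07 z [-0.006 -0.008 -1.   ] F [-0.6  0.7 -1.1] g 0.158 j [-0.65  0.34  0.5   1.44 -0.16  1.41 -0.26]
```

View pics/s7.png

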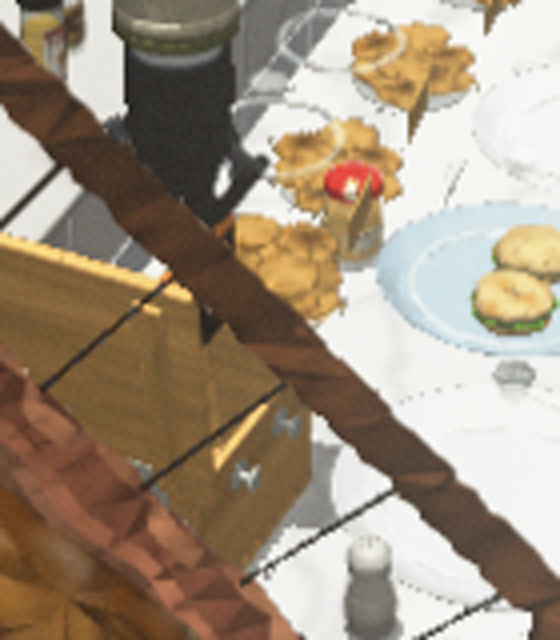

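```bash
python3 - <<'E'
from h import *
N=tgt(-5.8)
for r in rows([(b2w([-.035,-.0,.12],Q)[0],N,10)]):print(r)
E
```

```text
[0.5, 0.5, 13.7, 0.0, 0.1, 0.0]
[0.5, 0.5, 13.7, 0.0, 0.1, 0.0]
[0.5, 0.5, 13.7, 0.0, 0.1, 0.0]
[0.5, 0.5, 13.7, 0.0, 0.1, 0.0]
[0.5, 0.5, 13.7, 0.0, 0.1, 0.0]
[0.5, 0.5, 13.7, 0.0, 0.1, 0.0]
[0.4, 0.5, 13.7, 0.0, 0.1, 0.0]
[0.4, 0.5, 13.7, 0.0, 0.1, 0.0]
[0.4, 0.5, 13.7, 0.0, 0.1, 0.0]
[0.4, 0.4, 13.7, 0.0, 0.1, 0.0]
```

{"op": "step_arm", "data": {"motion": [[0.5, 0.5, 13, 0, 0.1, 0], [0.5, 0.5, 13, 0, 0.1, 0], [0.5, 0.5, 13, 0, 0.1, 0], [0.5, 0.5, 13, 0, 0, 0], [0.5, 0.5, 13, 0, 0, 0], [0, 0, 0, 0, 0, 0]]}}

```text
clock: 12.58
position: [0.6127, 0.1265, 0.1861]
ee_rot: [0.743, 0.669, -0.004, -0.002]
ft_force: [-0.1, -0.2, -2.1]
grip_width: 0.153
```

```bash
python3 - <<'E'
from h import *
st()
N=tgt(-5.8)
for r in rows([(b2w([-.035,-.0,.12],Q)[0],N,5)]):print(r)
E
```

```text
t 12.57 p [0.6127 0.1265 0.1861] bin [-0.0388 -0.0015  0.1861] rpy y-dir -6.0 z [-0.009 -0.003 -1.   ] F [-0.1 -0.2 -2.1] g 0.153 j [-0.65  0.39  0.48  1.54 -0.18  1.27 -0.25]
[0.4, 0.9, 13.2, -0.1, 0.0, 0.0]
[0.3, 0.9, 13.2, -0.1, 0.0, 0.0]
[0.3, 0.8, 13.2, -0.1, 0.0, 0.0]
[0.3, 0.8, 13.2, -0.1, 0.0, 0.0]
[0.3, 0.8, 13.2, -0.1, 0.0, 0.0]
```

{"op": "step_arm", "data": {"motion": [[0.5, 2, 13, -0.1, 0, 0], [0.3, 2, 13, -0.1, 0, 0], [0.3, 1.5, 13, -0.1, 0, 0], [0.3, 1.5, 13, -0.1, 0, 0], [0, 0, 12, 0, 0, 0], [0, 0, 0, 0, 0, 0]]}}

```text
clock: 13.32
position: [0.6202, 0.1271, 0.1176]
ee_rot: [0.743, 0.669, -0.002, 0.001]
ft_force: [0.8, 0.1, -1.0]
grip_width: 0.152
```

```bash
python3 - <<'E'
from h import *
st()
a=R.from_euler('z',Q[2]).as_matrix()
th=np.radians(12)
# tilt: tool z (down) axis leans so that bottom is back: z=(sin th,0,-cos th) in bin frame
M=tgt(np.degrees(Q[2]));
Nt=a@R.from_euler('y',-th).as_matrix()@a.T@M
print(a.T@Nt[:,2])
L=.093;bot=np.array([-.032,0,.022]);tcp=bot+L*np.array([-np.sin(th),0,np.cos(th)])
for r in rows([(b2w(tcp,Q)[0],Nt,5)]):print(r)
E
```

```text
t 13.32 p [0.6202 0.1271 0.1176] bin [-0.0315 -0.0002  0.1176] rpy y-dir -6.0 z [-0.001 -0.004 -1.   ] F [ 0.8  0.1 -1. ] g 0.152 j [-0.63  0.46  0.46  1.59 -0.22  1.14 -0.22]
[ 2.07911691e-01 -2.20542173e-18 -9.78147601e-01]
[0.0, -4.0, 0.9, -2.4, 0.0, 0.0]
[0.0, -4.0, 0.8, -2.4, 0.0, 0.0]
[0.0, -4.0, 0.6, -2.4, 0.0, 0.0]
[0.0, -4.1, 0.4, -2.4, 0.0, 0.0]
[0.0, -4.1, 0.2, -2.4, 0.0, 0.0]
```

{"op": "step_arm", "data": {"motion": [[0, -4, 1, -2.4, 0, 0], [0, -4, 1, -2.4, 0, 0], [0, -4, 0.5, -2.4, 0, 0], [0, -4, 0.5, -2.4, 0, 0], [0, -4, 0, -2.4, 0, 0], [0, 0, 0, 0, 0, 0]]}}

```text
clock: 14.08
position: [0.6016, 0.1292, 0.1154]
ee_rot: [0.739, 0.665, 0.072, 0.081]
ft_force: [1.0, 0.6, -1.1]
grip_width: 0.155
```

```bash
python3 - <<'E'
from h import *
st()
_,p,M=pose();print((R.from_euler('z',-Q[2]).apply(M[:,2])).round(3))
E
```

```text
t 14.07 p [0.6016 0.1292 0.1154] bin [-0.0501  0.      0.1154] rpy y-dir -6.02 z [ 0.215 -0.024 -0.976] F [ 1.   0.6 -1.1] g 0.155 j [-0.77  0.28  0.5   1.84 -0.06  0.85 -0.37]
[ 0.217 -0.002 -0.976]
```

{"op": "step_arm", "data": {"motion": [[0, -0.9, 4, 0, 0, 0], [0, -0.9, 4, 0, 0, 0], [0, -0.7, 3, 0, 0, 0], [0, 0, 0, 0, 0, 0]]}}

```text
clock: 14.58
position: [0.6028, 0.1287, 0.1038]
ee_rot: [0.739, 0.665, 0.072, 0.081]
ft_force: [-0.1, 0.0, -2.4]
grip_width: 0.153
```

{"op": "step_arm", "data": {"motion": [[0, -0.5, 2, 0, 0, 0], [0, 0, 0, 0, 0, 0]]}}

```text
clock: 14.82
position: [0.6028, 0.1285, 0.1015]
ee_rot: [0.739, 0.665, 0.072, 0.081]
ft_force: [1.0, 0.1, -0.5]
grip_width: 0.155
```

{"op": "step_arm", "data": {"motion": [[0, -0.5, 2, 0, 0, 0], [0, 0, 0, 0, 0, 0]]}}

```text
clock: 15.08
position: [0.6032, 0.1286, 0.0999]
ee_rot: [0.739, 0.664, 0.072, 0.081]
ft_force: [-0.6, -1.2, -0.8]
grip_width: 0.155
```

{"op": "step_arm", "data": {"motion": [[0, -0.5, 2, 0, 0, 0], [0, 0, 0, 0, 0, 0]]}}

```text
clock: 15.32
position: [0.6043, 0.1285, 0.1]
ee_rot: [0.74, 0.664, 0.074, 0.082]
ft_force: [0.0, -0.8, -1.7]
grip_width: 0.153
```

{"op": "step_arm", "data": {"motion": [[0, -0.4, 1.5, 0, 0, 0], [0, 0, 0, 0, 0, 0]]}}

```text
clock: 15.58
position: [0.605, 0.1284, 0.0997]
ee_rot: [0.74, 0.664, 0.075, 0.082]
ft_force: [0.7, 1.2, -1.8]
grip_width: 0.156
```

The slate's lower edge rests on the floor: the descent stopped at z ≈ 0.0998, where 0.099 was predicted. I'll open slightly.

{"op": "step_arm", "data": {"motion": [[0, 0, 0, 0, 0, 0], [0, 0, 0, 0, 0, 0], [0, 0, 0, 0, 0, 0], [0, 0, 0, 0, 0, 0]], "jaw": 30}}

```text
clock: 16.08
position: [0.607, 0.1286, 0.1009]
ee_rot: [0.739, 0.664, 0.076, 0.083]
ft_force: [1.6, -0.2, 3.3]
grip_width: 0.353
```

```bash
python3 - <<'E'
from h import *
import cv2
st()
cv2.imwrite("pics/s8.png",cv2.resize(manip.camera("scene")[130:290,240:380],None,fx=4,fy=4,interpolation=cv2.INTER_CUBIC))
cv2.imwrite("pics/t8.png",cv2.resize(manip.camera("top")[95:245,195:325],None,fx=4,fy=4,interpolation=cv2.INTER_CUBIC))
E
```

```text
t 16.07 p [0.607  0.1286 0.1009] bin [-0.0447 -0.      0.1009] rpy y-dir -6.19 z [ 0.223 -0.022 -0.974] F [ 1.6 -0.2  3.3] g 0.353 j [-0.76  0.31  0.49  1.85 -0.08  0.81 -0.36]
```

View pics/t8.png

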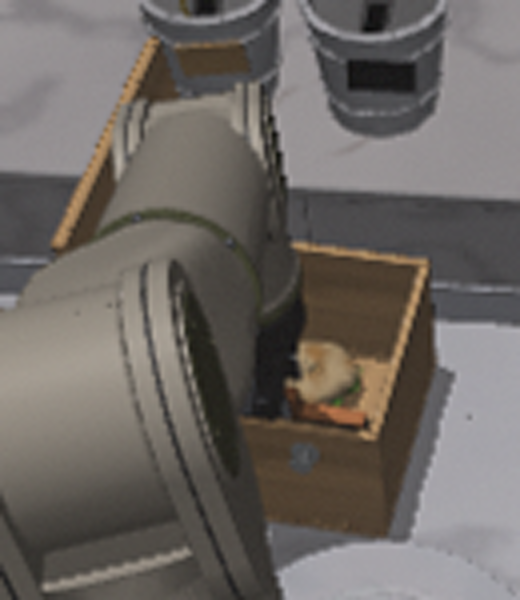

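View pics/s8.png

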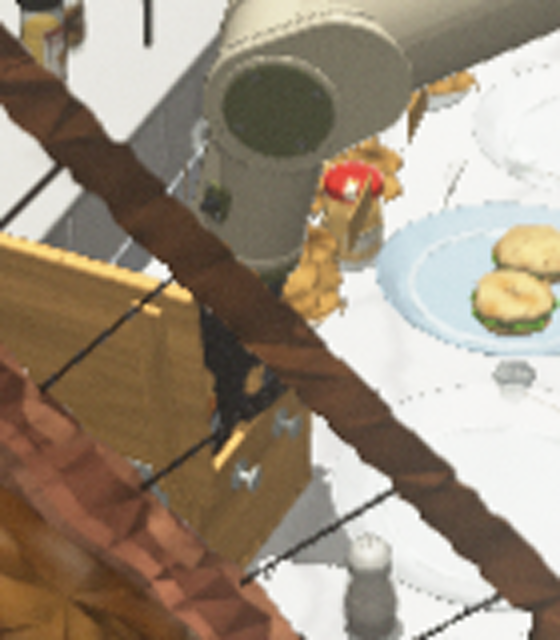

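{"op": "step_arm", "data": {"motion": [[0, 1.8, -8, 0, 0, 0], [0, 1.8, -8, 0, 0, 0], [0, 2.2, -10, 0, 0, 0], [0, 2.2, -10, 0, 0, 0], [0, 2.2, -10, 0, 0, 0], [0, 2.2, -10, 0, 0, 0], [0, 0, 0, 0, 0, 0]]}}

```text
clock: 17.05
position: [0.6059, 0.1288, 0.1624]
ee_rot: [0.739, 0.664, 0.076, 0.083]
ft_force: [0.0, -0.7, 0.4]
grip_width: 0.351
```

```bash
python3 - <<'E'
from h import *
import cv2
st()
cv2.imwrite("pics/t9.png",cv2.resize(manip.camera("top")[95:245,195:325],None,fx=4,fy=4,interpolation=cv2.INTER_CUBIC))
E
```

```text
t 17.05 p [0.6059 0.1288 0.1624] bin [-4.590e-02  1.000e-04  1.624e-01] rpy y-dir -6.17 z [ 0.223 -0.021 -0.975] F [ 0.  -0.7  0.4] g 0.351 j [-0.78  0.23  0.51  1.79 -0.03  0.94 -0.38]
```

View pics/t9.png

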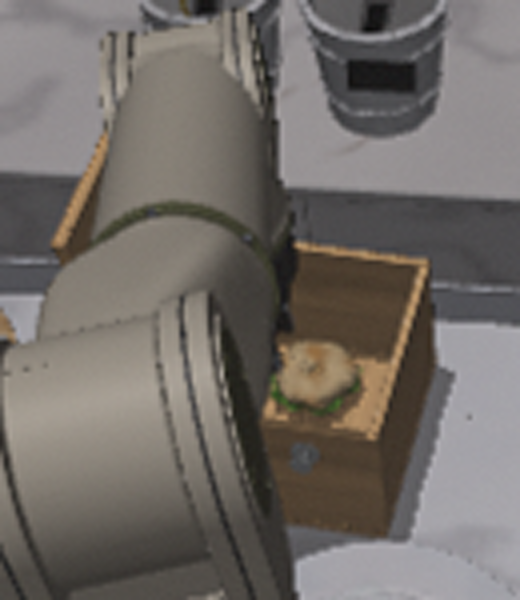

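The slate has gone behind the front wall, leaning there out of view, and the roll hasn't moved. Now I'll straighten up, back out to the front and go around the lid.

```bash
python3 - <<'E'
from h import *
N=tgt(-5.8)
W=lambda *b:b2w(b,Q)[0]
for r in rows([(W(-.06,0,.25),N,6),(W(-.23,0,.31),N,7)]):print(r)
E
```

```text
[0.0, 1.0, -14.8, 2.1, 0.0, -0.1]
[0.0, 0.5, -14.9, 2.1, 0.0, -0.1]
[0.0, -0.1, -14.9, 2.1, 0.0, -0.1]
[0.0, -0.6, -14.9, 2.1, 0.0, -0.1]
[0.0, -1.2, -14.8, 2.1, 0.0, -0.1]
[0.0, -1.8, -14.8, 2.1, 0.0, -0.1]
[0.0, -24.3, -8.6, 0.0, 0.0, 0.0]
[0.0, -24.3, -8.6, 0.0, 0.0, 0.0]
[0.0, -24.3, -8.6, 0.0, 0.0, 0.0]
[0.0, -24.3, -8.6, 0.0, 0.0, 0.0]
[0.0, -24.3, -8.6, 0.0, 0.0, 0.0]
[0.0, -24.3, -8.6, 0.0, 0.0, 0.0]
[0.0, -24.3, -8.6, 0.0, 0.0, 0.0]
```

{"op": "step_arm", "data": {"motion": [[0, 1, -15, 2.1, 0, 0], [0, 0.5, -15, 2.1, 0, 0], [0, 0, -15, 2.1, 0, 0], [0, -0.5, -15, 2.1, 0, 0], [0, -1, -15, 2.1, 0, 0], [0, -2, -15, 2.1, 0, 0], [0, -24, -9, 0, 0, 0], [0, -24, -9, 0, 0, 0], [0, -24, -9, 0, 0, 0], [0, -24, -9, 0, 0, 0], [0, -24, -9, 0, 0, 0], [0, -24, -9, 0, 0, 0], [0, -24, -9, 0, 0, 0]]}}

```text
clock: 18.73
position: [0.4178, 0.1475, 0.3117]
ee_rot: [0.744, 0.668, -0.007, -0.003]
ft_force: [-0.4, -0.1, 0.4]
grip_width: 0.349
```

```bash
python3 - <<'E'
from h import *
import cv2
st()
N=tgt(-5.8)
W=lambda *b:b2w(b,Q)[0]
for r in rows([(W(-.23,.24,.31),N,8)]):print(r)
cv2.imwrite("pics/t10.png",cv2.resize(manip.camera("top")[95:245,195:325],None,fx=4,fy=4,interpolation=cv2.INTER_CUBIC))
E
```

```text
t 18.73 p [0.4178 0.1475 0.3117] bin [-2.348e-01 -3.000e-04  3.117e-01] rpy y-dir -6.18 z [-0.014 -0.005 -1.   ] F [-0.4 -0.1  0.4] g 0.349 j [-0.89 -0.13  0.41  1.78  0.05  1.49 -0.59]
[30.0, 0.4, 0.0, -0.1, 0.0, 0.0]
[30.0, 0.4, 0.0, -0.1, 0.0, 0.0]
[30.0, 0.5, 0.1, -0.1, 0.0, 0.0]
[30.0, 0.5, 0.1, -0.1, 0.0, 0.0]
[30.0, 0.5, 0.1, -0.1, 0.0, 0.0]
[30.0, 0.5, 0.1, -0.1, 0.0, 0.0]
[30.0, 0.5, 0.2, -0.1, 0.0, 0.0]
[30.0, 0.6, 0.2, -0.1, 0.0, 0.0]
```

View pics/t10.png

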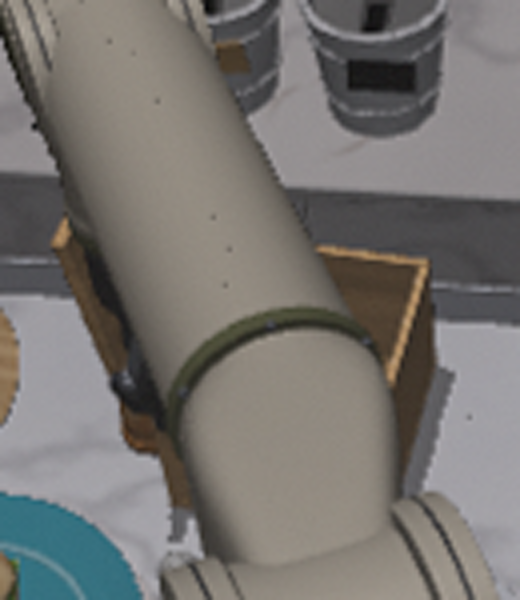

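{"op": "step_arm", "data": {"motion": [[30, 1, 0, -0.1, 0, 0], [30, 1, 0, -0.1, 0, 0], [30, 1, 0, -0.1, 0, 0], [30, 1, 0, -0.1, 0, 0], [30, 1, 0, -0.1, 0, 0], [30, 1, 0, -0.1, 0, 0], [30, 1, 0, -0.1, 0, 0], [30, 1, 0, 0, 0, 0]], "jaw": 0}}

```text
clock: 19.77
position: [0.4506, 0.3911, 0.3089]
ee_rot: [0.745, 0.667, -0.003, 0.001]
ft_force: [-0.3, -1.0, 0.1]
grip_width: -0.005
```

```bash
python3 - <<'E'
from h import *
import cv2
st()
N=tgt(-5.8)
W=lambda *b:b2w(b,Q)[0]
for r in rows([(W(-.02,.23,.295),N,9)]):print(r)
cv2.imwrite("pics/t11.png",cv2.resize(manip.camera("top")[95:245,195:325],None,fx=4,fy=4,interpolation=cv2.INTER_CUBIC))
E
```

```text
t 19.77 p [0.4506 0.3911 0.3089] bin [-0.2268  0.2453  0.3089] rpy y-dir -6.28 z [-0.004 -0.006 -1.   ] F [-0.3 -1.   0.1] g -0.005 j [-1.03  0.25  0.29  1.42 -0.07  1.49 -0.85]
[-1.5, 23.0, 1.5, 0.0, 0.0, -0.1]
[-1.5, 23.0, 1.5, 0.0, 0.0, -0.1]
[-1.5, 23.0, 1.5, 0.0, 0.0, -0.1]
[-1.6, 23.0, 1.5, 0.0, 0.0, -0.1]
[-1.6, 23.0, 1.5, 0.0, 0.0, -0.1]
[-1.6, 23.0, 1.5, 0.0, 0.0, -0.1]
[-1.6, 23.0, 1.5, 0.0, 0.0, -0.1]
[-1.7, 23.0, 1.5, 0.0, 0.0, -0.1]
[-1.7, 23.0, 1.5, 0.0, 0.0, -0.1]
```

View pics/t11.png

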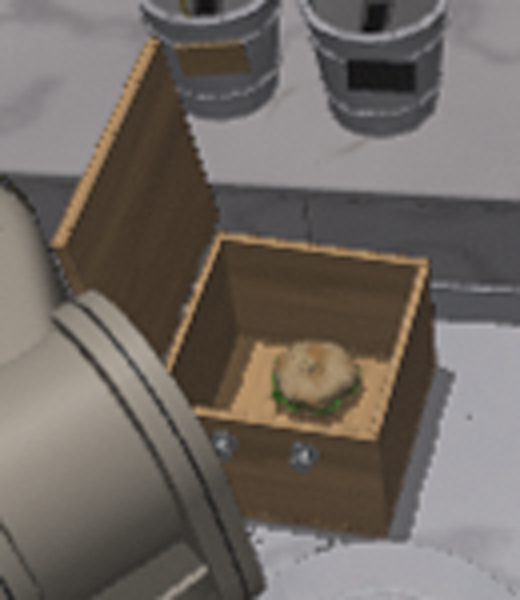

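{"op": "step_arm", "data": {"motion": [[-2, 23, 1, 0, 0, 0], [-2, 23, 1, 0, 0, 0], [-2, 23, 1, 0, 0, 0], [-2, 23, 1, 0, 0, 0], [-2, 23, 1, 0, 0, 0], [-2, 23, 1, 0, 0, 0], [-2, 23, 1, 0, 0, 0], [-2, 23, 1, 0, 0, 0], [-2, 23, 1, 0, 0, 0], [0, 0, 0, 0, 0, 0]]}}

```text
clock: 21.08
position: [0.6584, 0.3553, 0.2869]
ee_rot: [0.742, 0.671, -0.01, -0.0]
ft_force: [-0.6, 0.3, -0.1]
grip_width: -0.002
```

```bash
python3 - <<'E'
from h import *
import cv2
st()
N=tgt(-5.8)
W=lambda *b:b2w(b,Q)[0]
for r in rows([(W(-.02,.17,.295),N,4)]):print(r)
for a in (1.71,1.57,1.4,1.34,1.25,1.15,1.1,1.0):
    z=.295;h=.012
    r=(z-.135-h*np.cos(a))/np.sin(a); print(a,'r',round(r,3),'tcp y',round(.095-r*np.cos(a)+h*np.sin(a)+.011,4),'edge y',round(.095-.2*np.cos(a)+h*np.sin(a)+.011,4))
cv2.imwrite("pics/t12.png",cv2.resize(manip.camera("top")[95:245,175:325],None,fx=4,fy=4,interpolation=cv2.INTER_CUBIC))
cv2.imwrite("pics/s12.png",cv2.resize(manip.camera("scene")[100:290,180:380],None,fx=3,fy=3,interpolation=cv2.INTER_CUBIC))
E
```

```text
t 21.07 p [0.6584 0.3553 0.2869] bin [-0.0164  0.2307  0.2869] rpy y-dir -5.77 z [-0.015 -0.013 -1.   ] F [-0.6  0.3 -0.1] g -0.002 j [-0.74  0.64  0.35  0.94 -0.2   1.61 -0.56]
[-15.2, -0.9, -1.8, -0.2, 0.2, 0.0]
[-15.2, -0.9, -1.9, -0.2, 0.2, 0.0]
[-15.2, -0.9, -1.9, -0.2, 0.2, 0.0]
[-15.2, -0.9, -2.0, -0.2, 0.2, 0.0]
1.71 r 0.163 tcp y 0.1405 edge y 0.1456
1.57 r 0.16 tcp y 0.1179 edge y 0.1178
1.4 r 0.16 tcp y 0.0906 edge y 0.0838
1.34 r 0.162 tcp y 0.0807 edge y 0.0719
1.25 r 0.165 tcp y 0.0655 edge y 0.0543
1.15 r 0.17 tcp y 0.0475 edge y 0.0353
1.1 r 0.173 tcp y 0.038 edge y 0.026
1.0 r 0.182 tcp y 0.0175 edge y 0.008
```

View pics/t12.png

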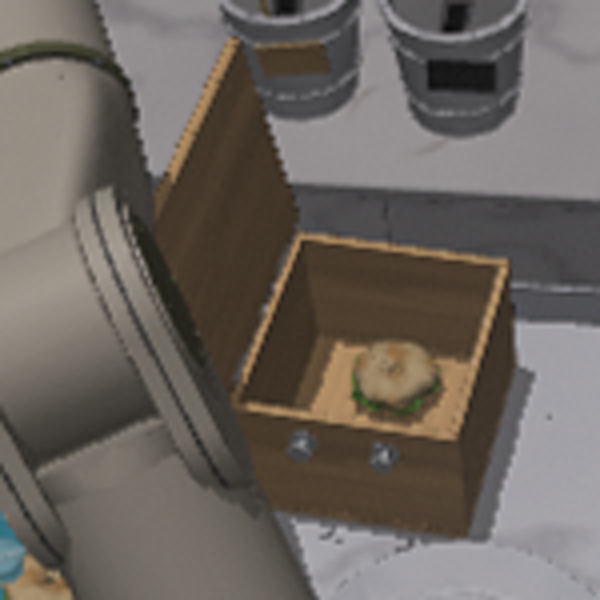

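View pics/s12.png

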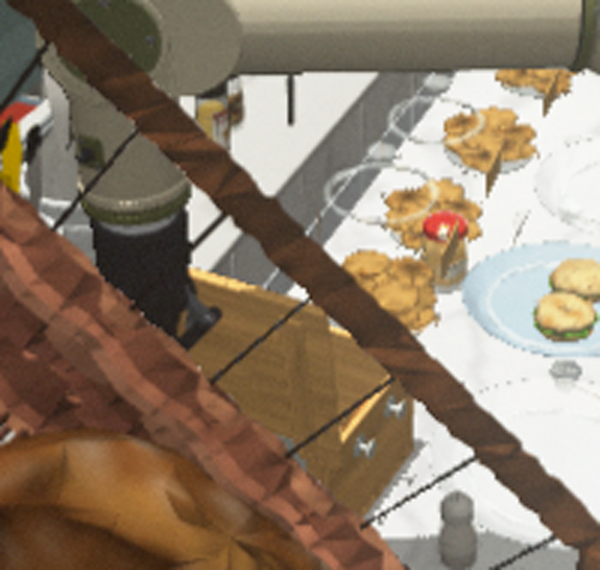

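{"op": "step_arm", "data": {"motion": [[-15, -1, -3, -0.2, 0.2, 0], [-15, -1, -3, -0.2, 0.2, 0], [-15, -1, -3, -0.2, 0.2, 0], [-15, -1, -2, -0.2, 0.2, 0], [0, 0, 0, 0, 0, 0]]}}

```text
clock: 21.8
position: [0.6438, 0.298, 0.3007]
ee_rot: [0.739, 0.673, 0.002, -0.001]
ft_force: [0.1, -0.4, 0.1]
grip_width: 0.002
```

```bash
python3 - <<'E'
from h import *
st()
N=tgt(-5.8)
for r in rows([(b2w([-.02,.1,.297],Q)[0],N,12)])[:2]:print(r)
E
```

```text
t 21.8 p [0.6438 0.298  0.3007] bin [-0.0252  0.1723  0.3007] rpy y-dir -5.38 z [ 0.001  0.004 -1.   ] F [ 0.1 -0.4  0.1] g 0.002 j [-0.72  0.52  0.36  1.1  -0.18  1.55 -0.49]
[-6.0, 0.4, 0.3, 0.0, 0.0, 0.0]
[-6.0, 0.4, 0.3, 0.0, 0.0, 0.0]
```

{"op": "step_arm", "data": {"motion": [[-6, 0.4, 0.4, 0, 0, 0], [-6, 0.4, 0.4, 0, 0, 0], [-6, 0.4, 0.4, 0, 0, 0], [-6, 0.4, 0.4, 0, 0, 0], [-6, 0.4, 0.4, 0, 0, 0], [-6, 0.4, 0, 0, 0, 0], [-6, 0.4, 0, 0, 0, 0]]}}

```text
clock: 22.68
position: [0.6421, 0.2556, 0.2976]
ee_rot: [0.739, 0.674, 0.001, -0.002]
ft_force: [-0.2, 1.1, 0.2]
grip_width: 0.005
```

```bash
python3 - <<'E'
from h import *
import cv2
st()
cv2.imwrite("pics/t13.png",cv2.resize(manip.camera("top")[95:245,175:325],None,fx=4,fy=4,interpolation=cv2.INTER_CUBIC))
E
```

```text
t 22.68 p [0.6421 0.2556 0.2976] bin [-0.0226  0.1299  0.2976] rpy y-dir -5.22 z [-0.001  0.005 -1.   ] F [-0.2  1.1  0.2] g 0.005 j [-0.68  0.47  0.37  1.17 -0.17  1.53 -0.43]
```

View pics/t13.png

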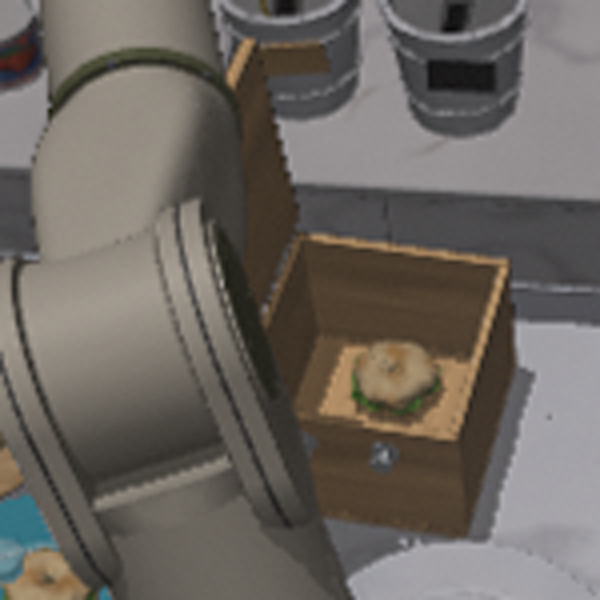

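{"op": "step_arm", "data": {"motion": [[-6, 0.3, 0, 0, 0, 0], [-6, 0.3, 0, 0, 0, 0], [-6, 0.3, 0, 0, 0, 0], [-6, 0.3, 0, 0, 0, 0], [-6, 0.3, 0, 0, 0, 0], [0, 0, 0, 0, 0, 0]]}}

```text
clock: 23.48
position: [0.641, 0.2216, 0.2975]
ee_rot: [0.739, 0.673, 0.001, -0.002]
ft_force: [-1.3, 0.3, -0.4]
grip_width: 0.004
```

```bash
python3 - <<'E'
from h import *
import cv2
st()
cv2.imwrite("pics/t14.png",cv2.resize(manip.camera("top")[95:245,175:325],None,fx=4,fy=4,interpolation=cv2.INTER_CUBIC))
cv2.imwrite("pics/s14.png",cv2.resize(manip.camera("scene")[100:290,180:380],None,fx=3,fy=3,interpolation=cv2.INTER_CUBIC))
E
```

```text
t 23.48 p [0.641  0.2216 0.2975] bin [-0.0203  0.096   0.2975] rpy y-dir -5.33 z [-0.001  0.004 -1.   ] F [-1.3  0.3 -0.4] g 0.004 j [-0.65  0.44  0.38  1.21 -0.17  1.52 -0.39]
```

View pics/t14.png

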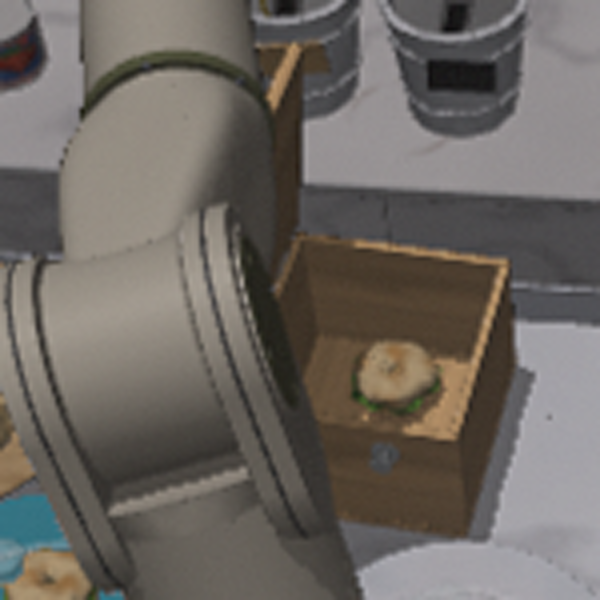

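View pics/s14.png

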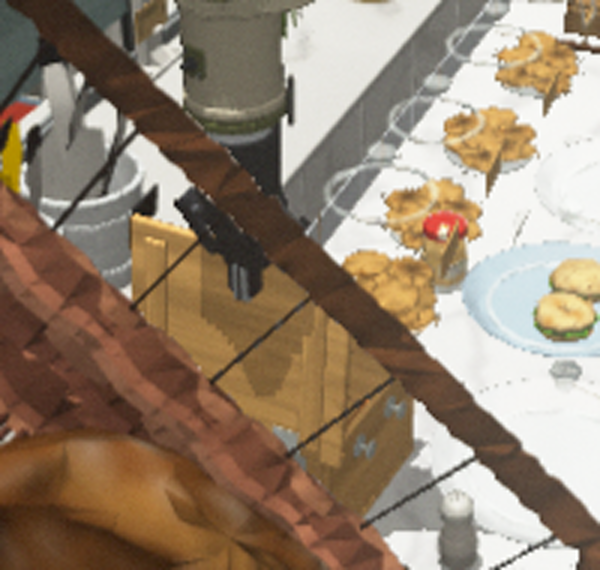

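```bash
cat >> h.py <<'E'
def lidang(uv,h=0,x=.117):
    f=lambda a:proj("top",b2w([x,.095-.2*np.cos(a)+h*np.sin(a),.135+.2*np.sin(a)+h*np.cos(a)],Q))[0]
    A=np.linspace(.3,2.05,351);d=[np.linalg.norm(f(a)-uv) for a in A];i=int(np.argmin(d));return A[i],d[i]
E
python3 - <<'E'
from h import *
print(lidang((175+303/4,95+42/4)),lidang((175+(160+80)/4-.0,95+38/4)))
E
```

```text
(np.float64(1.4349999999999998), np.float64(0.6142159911055691)) (np.float64(1.6949999999999998), np.float64(1.619952747726046))
```

The model matches: the picture gives a lid angle of 1.435 against 1.43 predicted from the tool position. I'll go on in small steps.

{"op": "step_arm", "data": {"motion": [[-5, 0, 0, 0, 0, 0], [-5, 0, 0, 0, 0, 0], [-5, 0, 0, 0, 0, 0], [0, 0, 0, 0, 0, 0]]}}

```text
clock: 24.08
position: [0.6394, 0.2067, 0.2972]
ee_rot: [0.739, 0.674, 0.001, -0.002]
ft_force: [-0.4, 0.4, -0.2]
grip_width: 0.001
```

```bash
python3 - <<'E'
from h import *
import cv2
st()
cv2.imwrite("pics/t15.png",cv2.resize(manip.camera("top")[95:245,175:325],None,fx=4,fy=4,interpolation=cv2.INTER_CUBIC))
E
```

```text
t 24.07 p [0.6394 0.2067 0.2972] bin [-0.0204  0.0809  0.2972] rpy y-dir -5.26 z [-0.001  0.004 -1.   ] F [-0.4  0.4 -0.2] g 0.001 j [-0.64  0.43  0.39  1.23 -0.16  1.51 -0.37]
```

View pics/t15.png

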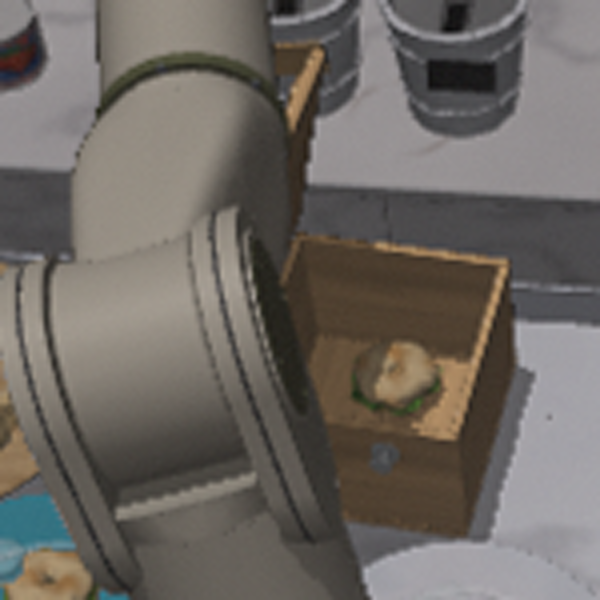

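{"op": "step_arm", "data": {"motion": [[-4, 0, 0, 0, 0, 0], [-4, 0, 0, 0, 0, 0], [0, 0, 0, 0, 0, 0], [0, 0, 0, 0, 0, 0]]}}

```text
clock: 24.62
position: [0.6385, 0.1987, 0.2971]
ee_rot: [0.739, 0.674, 0.001, -0.002]
ft_force: [-0.8, 0.3, 0.8]
grip_width: 0.002
```

```bash
python3 - <<'E'
from h import *
import cv2
st()
cv2.imwrite("pics/t16.png",cv2.resize(manip.camera("top")[95:245,175:325],None,fx=4,fy=4,interpolation=cv2.INTER_CUBIC))
E
```

```text
t 24.62 p [0.6385 0.1987 0.2971] bin [-0.0204  0.0729  0.2971] rpy y-dir -5.23 z [-0.001  0.004 -1.   ] F [-0.8  0.3  0.8] g 0.002 j [-0.64  0.42  0.39  1.24 -0.16  1.51 -0.36]
```

View pics/t16.png

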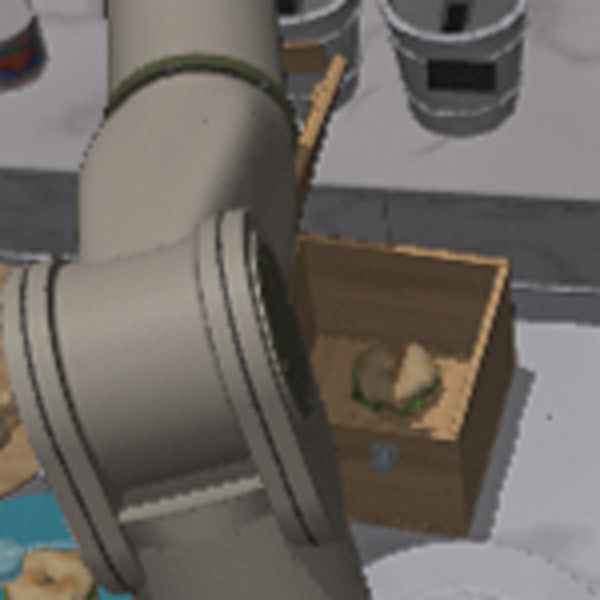

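```bash
python3 - <<'E'
from h import *
print(lidang((175+326/4,95+47/4)),lidang((175+344/4,95+60/4)))
E
```

```text
(np.float64(1.3399999999999999), np.float64(0.36933068839619576)) (np.float64(1.2599999999999998), np.float64(1.9943720309138784))
```

{"op": "step_arm", "data": {"motion": [[0, 0, 0, 0, 0, 0]]}}

```text
clock: 24.8
position: [0.6386, 0.1988, 0.2971]
ee_rot: [0.739, 0.674, 0.001, -0.002]
ft_force: [-0.1, -0.2, 0.2]
grip_width: -0.001
```

```bash
python3 - <<'E'
from h import *
import cv2
st()
cv2.imwrite("pics/t17.png",cv2.resize(manip.camera("top")[95:245,175:325],None,fx=4,fy=4,interpolation=cv2.INTER_CUBIC))
E
```

```text
t 24.8 p [0.6386 0.1988 0.2971] bin [-0.0204  0.073   0.2971] rpy y-dir -5.22 z [-0.001  0.004 -1.   ] F [-0.1 -0.2  0.2] g -0.001 j [-0.64  0.42  0.39  1.24 -0.16  1.51 -0.36]
```

View pics/t17.png

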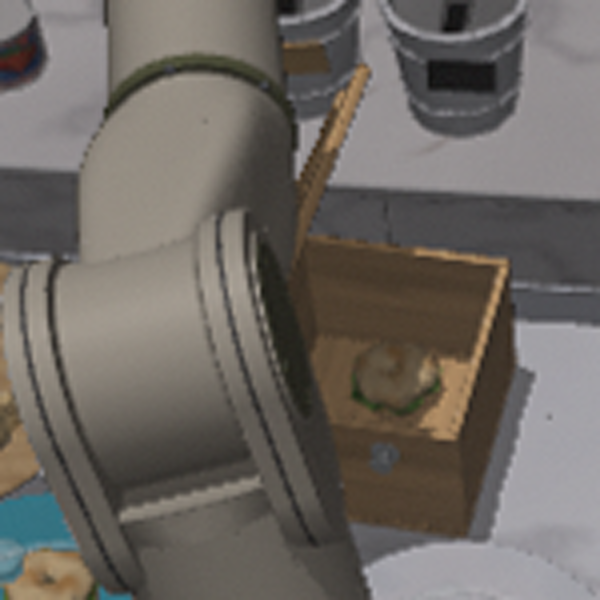

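The lid is now running away from the stationary finger. I'll back off and wait.

{"op": "step_arm", "data": {"motion": [[6, 0, -3, 0, 0, 0], [10, 0, -5, 0, 0, 0], [15, 0, -5, 0, 0, 0], [15, 0, -5, 0, 0, 0], [15, 0, -5, 0, 0, 0], [15, 0, 0, 0, 0, 0], [15, 0, 0, 0, 0, 0], [15, 0, 0, 0, 0, 0], [15, 0, 0, 0, 0, 0], [0, 0, 0, 0, 0, 0], [0, 0, 0, 0, 0, 0], [0, 0, 0, 0, 0, 0], [0, 0, 0, 0, 0, 0], [0, 0, 0, 0, 0, 0], [0, 0, 0, 0, 0, 0], [0, 0, 0, 0, 0, 0]]}}

```text
clock: 26.85
position: [0.6502, 0.3279, 0.3222]
ee_rot: [0.738, 0.674, 0.001, -0.002]
ft_force: [-0.0, 0.1, -0.4]
grip_width: -0.001
```

```bash
python3 - <<'E'
from h import *
import cv2
st()
cv2.imwrite("pics/t18.png",cv2.resize(manip.camera("top")[95:245,175:325],None,fx=4,fy=4,interpolation=cv2.INTER_CUBIC))
cv2.imwrite("pics/s18.png",cv2.resize(manip.camera("scene")[100:290,180:380],None,fx=3,fy=3,interpolation=cv2.INTER_CUBIC))
E
```

```text
t 26.85 p [0.6502 0.3279 0.3222] bin [-0.0218  0.2027  0.3222] rpy y-dir -5.21 z [-0.001  0.004 -1.   ] F [-0.   0.1 -0.4] g -0.001 j [-0.73  0.57  0.36  0.98 -0.2   1.62 -0.52]
```

View pics/t18.png

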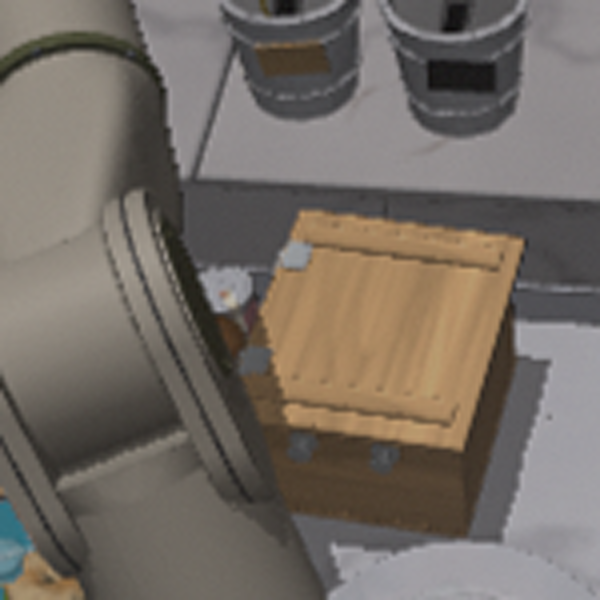

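View pics/s18.png

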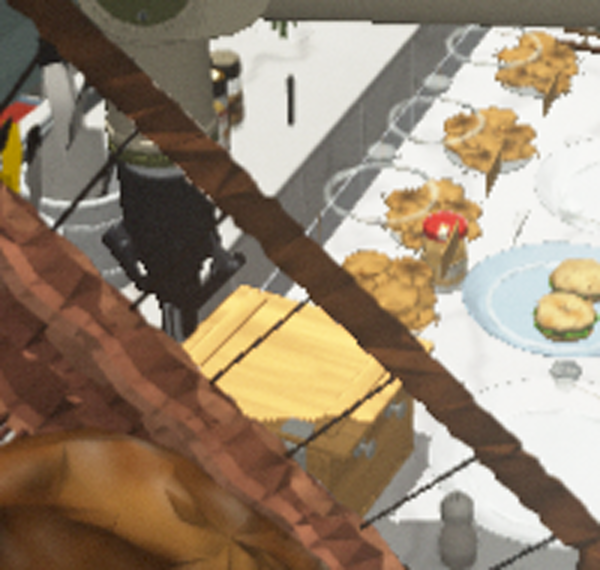

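```bash
python3 - <<'E'
from h import *
st()
for a in(0,.04,.1):
  for x in(.117,-.117):
    print(a,x,[(proj("top",b2w([x,.095-.2*np.cos(a)+h*np.sin(a),.135+.2*np.sin(a)+h*np.cos(a)],Q))[0]-[175,95])*4 for h in(0,.012)])
import cv2
cv2.imwrite("pics/t19.png",cv2.resize(manip.camera("top")[135:235,255:325],None,fx=6,fy=6,interpolation=cv2.INTER_CUBIC))
E
```

```text
t 26.95 p [0.6502 0.328  0.3221] bin [-0.0218  0.2027  0.3221] rpy y-dir -5.21 z [-0.001  0.004 -1.   ] F [-0.3 -0.5  0.3] g 0.0 j [-0.73  0.57  0.36  0.98 -0.2   1.62 -0.52]
0 0.117 [array([526.27937627, 243.6620657 ]), array([525.78757112, 233.82491227])]
0 -0.117 [array([462.74796283, 455.52613019]), array([461.82795915, 446.04671203])]
0.04 0.117 [array([525.76893583, 237.09299227]), array([524.72021363, 227.11717779])]
0.04 -0.117 [array([461.93656052, 449.19098364]), array([460.4068714 , 439.55316626])]
0.1 0.117 [array([524.30730629, 227.0795194 ]), array([522.4154823 , 216.92501798])]
0.1 -0.117 [array([459.95795394, 439.50325066]), array([457.50536257, 429.65554984])]
```

View pics/t19.png

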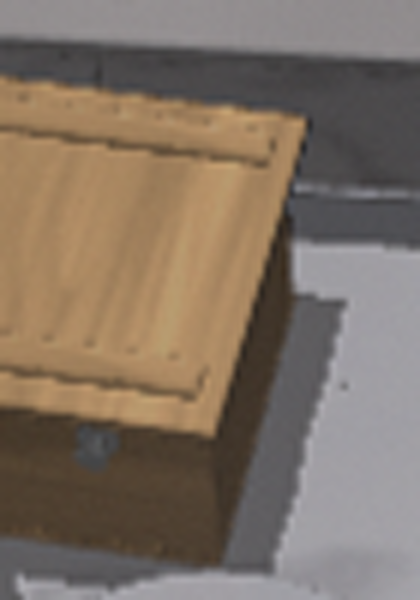

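```bash
python3 - <<'E'
from h import *
print(manip.hand_in());st()
E
```

```text
the job is handed in; nothing more can be done
None
the job is handed in; nothing more can be done
```

The bread bin is shut with the slate and roll inside, and I handed the job in at about 27 s of the 72 s allowed. `hand_in` gave no verdict.

- **Slate:** I slid it to the bin's right until the stems stopped at y ≈ −0.026 m, as specified, then came back about 10 mm and drew it off the studs. I lowered it tilted into the front half of the bin until it touched the floor, then let go.
- **Lid:** I pushed it from behind to about 1.29 rad, where it ran shut on its own while the finger stood still. After that I backed the arm away.

**Last checks:**
- The lid's free corners in the top view lie within about 1 px of where they should be for a shut lid, and no gap is visible.
- The roll was in place in every view up to the moment the lid fell.
- The force reading was close to zero and the arm was clear of everything.

**Not confirmed:**
- The slate could not be seen after release, because the front wall hid it. That it is leaning there is inferred from the contact on the way down, its absence everywhere else in the views, and the lid shutting fully.
- I did not measure the bystanders again. The honey jar and salt shaker looked unmoved in the last pictures, and I felt no unexpected contact.

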